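Fish dropped things out of the gap behind the canister

ROBOT

A 6-joint arm with a two-finger parallel gripper is mounted at the origin on the work surface. World frame = base frame: x ahead of the robot, y to its left, z up, the work surface at z = 0. Lengths are in mm, angles in rad, forces in N, time in s.
With the tool pointing down it reaches from about 275 to 750 mm from the base axis. Payload 10.2 kg.
Tool frame: the origin (TCP) lies midway between the tips of the shut fingers; the grasp point (between the pads) lies 19 mm behind it (ctrl.tcp_to_grasp is the z of the grasp point in the tool frame, in mm); z points along the fingers, y is the direction in which the jaws open and shut (so a half turn about z gives the same grasp; the last joint's range is limited). The gripper opens to 85 mm and grips with 20 to 120 N. Pads are 22 mm wide; open, the fingers measure 114 mm over their backs; the gripper's body (76 mm by 85 mm) begins 54 mm behind the grasp point. The pads swing forward as they close: fully open they stand 13 mm farther back than shut.
Start: joints at [-1.448, 0.313, 1.498, -0, 1.331, -0.223], TCP at [177.936, -493.933, 193.894] pointing down, gripper open.
Joint ranges: [-2.94, 2.94], [-0.97, 2.17], [0.19, 2.56], [-1.23, 4.37], [0.02, 3.11], [-2.88, 2.88]. Speed limits (rad/s): [2.39, 2.39, 3.01, 3.14, 3.14, 3.14].

INTERFACE

Orientations are given as a unit quaternion [w, x, y, z].
In Python, from rig import sensors, capture, order, ctrl gives the robot as it stands. The module is installed in compiled form; this text tells all that it offers.
- The arm moves only by the tool play_rows, never from a script. Its argument "deltas" is a list of rows, each a list of 7 numbers: the shift along the world's x, y, z in units of 40 mm (1.0 is 40 mm), then the turn, a rotation vector about the world's x, y, z in units of 6 degrees (1.0 is 6 degrees), then the opening, from -1 (shut) to 1 (fully open). A call has 1 to 8 rows; each row shifts and turns the commanded pose from where the row before left it; what a row does not reach is not made up. A row lasts 1/12 s, in which the tool goes at most 41.7 mm and 7.16 degrees, less where a joint would pass 70% of its speed; a pose out of reach is approached as far as the arm can. A call is refused whole if a number of a shift passes 1 or a number of a turn 1, either way. A call with a gripper value outside its range is refused whole. The fingers move at their own pace and stop on an object; "squeeze" is the grip in N (left out, the last holds). Time passes only in rows, so rows that do not move let the fingers close. It gives the time, the measured TCP pose, the force and the opening at its end, in the units of the state.
- sensors.sense(): the state, without advancing time (a new reading comes with each control period).
- capture(name): name is "scene" or "top" or "wrist"; returns a dict with "pixels" (420x560x3 uint8, red, green, blue), "z_map" (420x560 float32, mm along the optical axis (not along the pixel's ray), 0 where there is no reading), "fx", "fy", "cx", "cy" (pixels), "k1" (the pictures are not rectified: a ray, as slopes to the right and down, at radius r is drawn at 1 + k1 r^2 times it, then the intrinsics apply), "eye" and "rotation" of the camera in the world; the wrist camera has in their place "tool_from_camera" (4x4, takes a point from camera to tool coordinates, whose origin is the TCP and whose axes are the flange's). Camera axes: x right, y down, z forward; pixel columns grow to the right and rows downward; lengths in mm; the calibration is good to about 2 mm. A picture is of the moment at which its call begins: read the wrist's pose just before it.
- order.finish_job(): hands the job in, once; it reports no verdict.
The state is a dict: "time_s": time; "joints": joint angles; "dq": joint speeds; "tau": joint torques, N m; "eef_pos": TCP position; "ee_rot": TCP orientation; "force": force on the tool from outside, world axes, zero at the start; "wrist_torque": the same for the moment, N m; "grip_width": opening from 0.0 (shut) to 1.0 (fully open).
Only numpy, scipy, OpenCV 4.12 (cv2) and the standard library are available. Lean on these libraries where they do the work, as an engineer would, in place of code of your own. Each camera call takes 0.05 s, during which the arm holds its last target. There are 200 camera calls.

TASK

Two or three small things have dropped into the narrow gap between the aluminium canister and the cement step, too deep for a hand. Swing the lamp out of the way so that it stands over the mortar, then take the bent rod from its rest, reach down into the gap with it and draw the things out of the gap's open end, and put all of them into the orange box. Hang the rod back on its rest, leave the lamp over the mortar, and do not disturb the jars, the spoon or the mortar.

Things in the scene. Friction and masses are not known exactly. Their poses are not given: they have to be found in the camera images.
- nook: Fixed aluminium canister with closed hinged lid (250 x 130 mm) and a mint green cement step, both 90 mm high, with a straight 60 mm gap between, open above and at both ends. Origin: on the ledge, middle of the near mouth. x across the gap: canister x -160 to -30, step x +30 to +270 mm. y points out of the mouth, roughly world +y; the gap runs from y 0 to -250.
- lamp_arm (a joint): Angle of the lamp's horizontal arm about the vertical column, 0 to 2.9 rad. At 0 the arm points along the lamp body's -y (world -y); growing values turn it clockwise seen from above, so at pi/2 it points to -x and at pi to +y. It stays where it is left; about 0.6 N at the shade moves it.
- lamp_pivot (a point): The lamp arm's hinge axis, on top of the fixed lamp column (18 mm thick, foot 100 mm across), 240 mm above the ledge.
- lamp_head (a point): Centre of the underside of the white conical lamp shade (84 mm across below, 60 mm high), 190 mm above the ledge, 220 mm from the hinge axis at the end of the arm (14 mm round bar, 240 mm above the ledge).
- lamp_knob (a point): Grip point on the upright round black knob on top of the shade: knob 16 mm thick, from 250 to 295 mm above the ledge; the point lies on its axis at 275 mm. Take it from above and carry it round the hinge.
- mortar: White ceramic mortar with its pestle, 116 mm across the rim, 75 mm high, 1.3 kg, standing loose on the ledge. Origin: centre of its foot on the ledge.
- rest: Fixed rest for the rod: wooden foot 170 x 70 mm, 10 mm thick, with two upright posts, 60 mm either side of the origin along x, each ending in an upward V fork 34 mm wide, tops at about 168 mm. Origin: underside of the foot; x along the line of the posts.
- rest_seat (a point): Where the rod's origin lies when the rod lies in both forks: 160 mm above the rest's origin; same axes as the rest.
- rod: Bent steel rod, 7 mm round, 0.2 kg. Origin: centre of its square grip (60 mm along x, 16 x 16 mm) on the straight shaft, x -85 to +105 mm. At x +105 it bends down (-z) into a 125 mm leg with a foot bar. At first it lies in the forks of the rest, shaft 160 mm above the ledge, leg at the rest's +x end. Centre of mass about 27 mm from the origin toward the leg.
- rod_foot (a point): Centre of the rod's foot bar, at (105, 0, -125) mm in the rod's frame, at the leg's lower end; the bar is 41 mm long across (rod's y) and 7 mm thick.
- orange_box: Open orange plastic box, 130 mm (x) by 170 mm (y), 50 mm high, walls and floor 4 mm, 0.3 kg, loose on the ledge. Origin: centre of its underside.
- orange_box_in (a point): Centre of the orange box's inner floor, same axes as the box.
- cap: Steel jar cap, a disc 40 mm across and 16 mm high, 40 g, lying flat. Origin: centre of its underside. One of the three things that may have dropped into the gap; absent in some starts. A knock may turn it over.
- matchbox: Cardboard matchbox, 52 mm (x) by 36 mm (y) by 16 mm high, 20 g, lying flat, roughly lengthwise in the gap at the start. Origin: centre of its underside. May be absent.
- tin: Small round aluminium spice tin, 36 mm across and 30 mm high, 50 g, standing upright. Origin: centre of its underside. May be absent.
- jar0: Capped glass spice jar, 56 mm across, 75 mm high, standing loose on the cement step. Origin: centre of its underside. Leave alone.
- jar1: The other capped glass jar, same size, also on the step. Leave alone.
- spoon: Stainless steel spoon, 170 mm long, lying on the canister's lid. Leave alone.
Mind the look-alikes: they are no part of the job. There is more than one size of the mortar; the job needs the smallest.

How it is judged (in metres and radians):
On the way, in this order (a step that is already met when the one before it is completed fails the run):
1. the lamp has been swung clear of the gap and stands over the mortar (shade centre within 50 mm of the mortar's centre, seen from above) (horizontal distance between lamp_head and mortar below 0.05 m), for 0.2 s.
2. the rod's foot has been down in the gap, close to the ledge (x of rod_foot in the frame of nook between -0.03 and 0.03 m and y of rod_foot in the frame of nook between -0.29 and -0.02 m and height (world z) of rod_foot below 0.03 m), for 0.2 s.
At the end, for the whole second after the job is handed in: Each thing from the gap lies at rest inside the orange box below its rim, the box level on the ledge; the rod rests in both forks of its rest (grip within 25 mm of the seat, leg hanging within 0.25 rad); the shade centre is within 50 mm of the mortar centre seen from above (x of cap in the frame of orange_box_in between -0.061 and 0.061 m and y of cap in the frame of orange_box_in between -0.081 and 0.081 m and z of cap in the frame of orange_box_in between -0.01 and 0.045 m and linear speed of each of cap, matchbox, tin, rod below 0.02 m/s and x of matchbox in the frame of orange_box_in between -0.061 and 0.061 m and y of matchbox in the frame of orange_box_in between -0.081 and 0.081 m and z of matchbox in the frame of orange_box_in between -0.01 and 0.045 m and x of tin in the frame of orange_box_in between -0.061 and 0.061 m and y of tin in the frame of orange_box_in between -0.081 and 0.081 m and z of tin in the frame of orange_box_in between -0.01 and 0.045 m and horizontal distance between lamp_head and mortar below 0.05 m and distance between rod and rest_seat below 0.025 m and angle between rod's own z axis and vertical below 0.25 rad and angle between orange_box's own z axis and vertical below 0.1 rad and height (world z) of orange_box below 0.01 m); the robot touches nothing.
It fails at once if a jar is tipped or shifted by more than 30 mm (distance of any of jar0, jar1 from where it was at the start of the episode above 0.03 m or angle between any of jar0, jar1's own z axis and vertical above 0.4 rad).
It fails at once if the mortar is shifted by more than 30 mm (distance of mortar from where it was at the start of the episode above 0.03 m).
It fails at once if the spoon is shifted by more than 30 mm (distance of spoon from where it was at the start of the episode above 0.03 m).
Of cap, matchbox, tin only 2 to 3 are there at a start; the rules pass over those that are not, and their reading is None.
At some moment in a run one of cap, matchbox, tin, orange_box may be knocked a few centimetres aside while the robot is not near it.
It also fails if it takes over 210 s, if anything falls off the work surface, if the arm or the gripper's body presses on something with over 40 N, if the wrist force passes 120 N, or if a joint passes its speed limit or range.

## Working session

There is one attempt and no reset: what is moved stays moved. The work goes in short steps, Python scripts to look and compute and a tool call to move; the robot and the scene stay as the last step left them, time stands still between calls to the robot, and variables do not carry over. Pictures are saved under pics/ and viewed, about 12 in all and at most 16, crops included, and the job is handed in when it is done.

Besides the shell and the picture viewer there is one more tool, called as name(argument=value, ...), one argument or row to a line, values as JSON. play_rows: Moves the arm, as the interface text tells. Its arguments: {"type":"object","properties":{"deltas":{"type":"array","items":{"type":"array","items":{"type":"number"}}},"squeeze":{"type":"number"}},"required":["deltas"]}

```bash
mkdir -p pics
cat > h.py <<'E'
import numpy as np, cv2
from rig import sensors, capture, order, ctrl
from scipy.spatial.transform import Rotation as R
def cam(name):
    s=sensors.sense(); c=capture(name)
    if 'tool_from_camera' in c:
        q=s['ee_rot']; Rt=R.from_quat([q[1],q[2],q[3],q[0]]).as_matrix()
        T=np.array(c['tool_from_camera']); c['M']=Rt@T[:3,:3]; c['o']=Rt@T[:3,3]+np.array(s['eef_pos'])
    else:
        c['M']=np.array(c['rotation']); c['o']=np.array(c['eye'])
        if c['M'].shape!=(3,3): q=c['rotation']; c['M']=R.from_quat([q[1],q[2],q[3],q[0]]).as_matrix()
    return c
def slopes(c,uv):
    K=np.array([[c['fx'],0,c['cx']],[0,c['fy'],c['cy']],[0,0,1.]])
    uv=np.asarray(uv,float).reshape(-1,1,2)
    return cv2.undistortPoints(uv,K,np.array([c['k1'],0,0,0.])).reshape(-1,2)
def onplane(c,uv,z):
    s=slopes(c,uv); d=np.c_[s,np.ones(len(s))]@c['M'].T
    return c['o']+d*((z-c['o'][2])/d[:,2])[:,None]
def cloud(c):
    h,w=c['z_map'].shape; u,v=np.meshgrid(np.arange(w),np.arange(h))
    s=slopes(c,np.c_[u.ravel(),v.ravel()]); Z=c['z_map'].reshape(-1,1)
    P=(np.c_[s,np.ones(len(s))]*Z)@c['M'].T+c['o']; P[Z[:,0]==0]=np.nan
    return P.reshape(h,w,3)
def proj(c,P):
    q=(np.atleast_2d(P)-c['o'])@c['M']; s=q[:,:2]/q[:,2:]; r=(s**2).sum(1,keepdims=True)
    return s*(1+c['k1']*r)*[c['fx'],c['fy']]+[c['cx'],c['cy']]
def save(c,n,crop=None,k=1):
    im=c['pixels'][:,:,::-1]
    if crop: x0,y0,x1,y1=crop; im=im[y0:y1,x0:x1]
    cv2.imwrite('pics/'+n,cv2.resize(im,None,fx=k,fy=k,interpolation=cv2.INTER_CUBIC))
def st():
    s=sensors.sense(); print({k:np.round(s[k],3).tolist() for k in ['time_s','joints','eef_pos','ee_rot','force','wrist_torque','grip_width']})
E
python3 - <<'E'
from h import *
st()
print(ctrl.tcp_to_grasp)
for n in ['scene','top']:
    c=cam(n); save(c,n+'0.png',k=1.42); print(n,c['o'],c['M'].round(3).tolist(),c['fx'],c['k1'],c['cx'],c['cy'])
    np.savez(n+'0.npz',P=cloud(c),px=c['pixels'])
E
```

```text
{'time_s': 0.0, 'joints': [-1.448, 0.313, 1.498, 0.0, 1.331, -0.223], 'eef_pos': [177.884, -493.608, 193.323], 'ee_rot': [-0.001, 0.985, 0.172, 0.0], 'force': [0.279, -0.158, 0.807], 'wrist_torque': [0.04, -0.001, -0.0], 'grip_width': 1.002}
-18.700000000000003
scene [1000.93804479 -491.86442883 1053.64790062] [[0.805, 0.463, -0.372], [0.594, -0.614, 0.52], [0.012, -0.639, -0.769]] 434.14889386631774 0.028949305878632394 283.0358291195245 211.1594644114564
top [ 370.13222092  119.20821324 1500.62667003] [[0.01, -0.989, 0.149], [-1.0, -0.013, -0.022], [0.024, -0.148, -0.989]] 439.64942388699353 -0.06411578117034114 273.1259573765063 205.22706110591318
```

View pics/scene0.png

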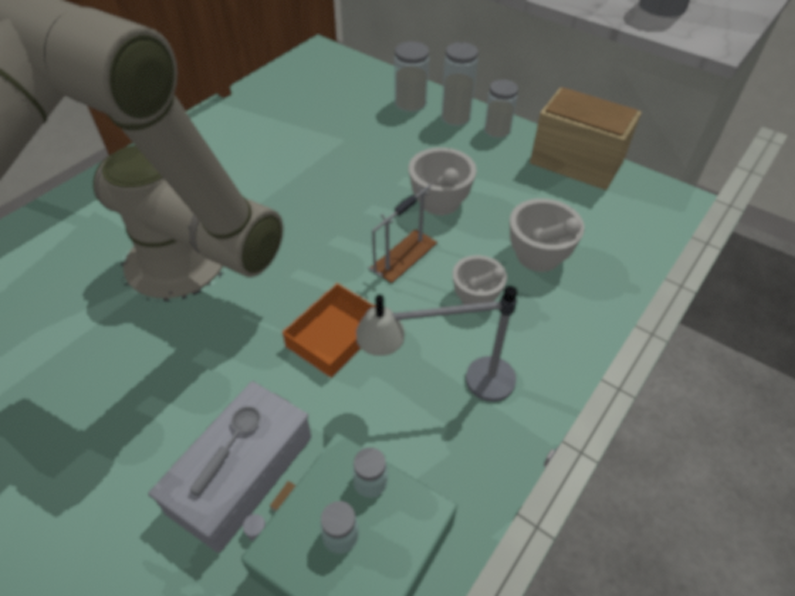

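View pics/top0.png

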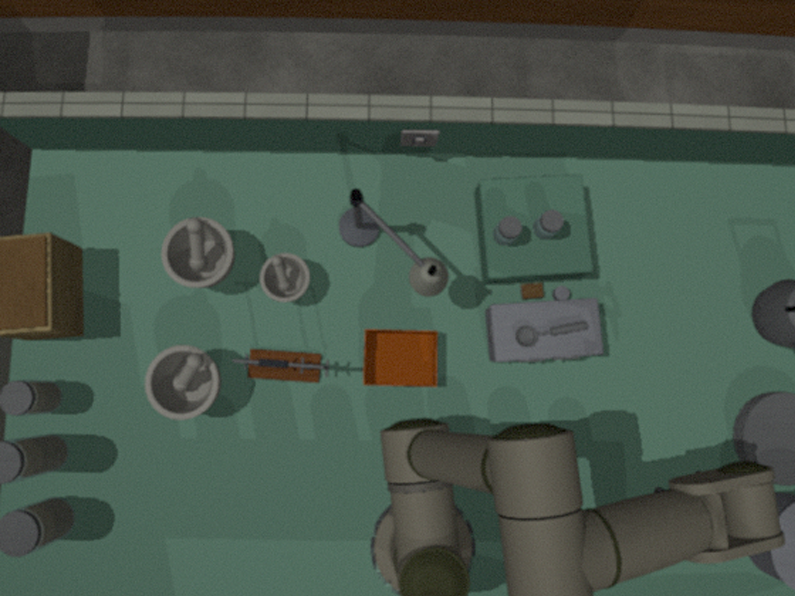

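The top view (800-wide) shows the nook at right: canister with spoon (545,330), step with two jars (510,230) and (550,225). In the gap are the matchbox (532,290) and a round grey thing (562,294). The lamp pivot is at (357,197), its knob at (432,269). The box is at (400,358) and the rod and rest at (285,365). There are three mortars, at (198,252), (285,277) and (182,382). The one at (285,277) is clearly the smallest.

Run:
```python
from h import *
c=cam('top'); P=cloud(c); px=c['pixels'].astype(int)
hsv=cv2.cvtColor(c['pixels'],cv2.COLOR_RGB2HSV); k=1.42
def reg(x0,y0,x1,y1): 
    m=np.zeros(px.shape[:2],bool); m[int(y0/k):int(y1/k),int(x0/k):int(x1/k)]=1; return m
Z=P[...,2]
def rect(m,n):
    q=P[m][:,:2].astype(np.float32); r=cv2.minAreaRect(q); print(n,len(q),np.round(r[0],1),np.round(r[1],1),round(r[2],2),'zmed',np.nanmedian(P[m][:,2]).round(1))
mort={'A':(150,205,245,300),'B':(250,240,320,310),'C':(135,335,230,430)}
for n,b in mort.items():
    m=reg(*b)&(Z>50)&(Z<140); zt=np.nanpercentile(Z[m],97); m&=Z>55
    q=P[m][:,:2].astype(np.float32); (x,y),r=cv2.minEnclosingCircle(q); print('mortar',n,round(x,1),round(y,1),'dia',round(2*r,1),'top',zt.round(1))
rect(reg(470,295,620,370)&(Z>80)&(Z<100),'canister')
rect(reg(465,165,610,290)&(Z>80)&(Z<100),'step')
rect(reg(350,320,450,400)&(hsv[...,0]<18)&(hsv[...,1]>150)&(Z>42)&(Z<60),'box rim')
rect(reg(350,320,450,400)&(hsv[...,0]<18)&(hsv[...,1]>150)&(Z<100),'box all')
rect(reg(240,335,335,390)&(hsv[...,0]<18)&(hsv[...,1]>100)&(Z<40),'rest foot')
rect(reg(220,335,370,390)&(Z>135)&(Z<200),'rod')
rect(reg(345,180,370,210)&(Z>200),'pivot')
rect(reg(400,240,460,310)&(Z>265),'knob')
m=reg(400,240,460,310)&(Z>175)&(Z<260);(x,y),r=cv2.minEnclosingCircle(P[m][:,:2].astype(np.float32));print('shade',x,y,2*r)
print('pivot pix',np.nanmax(Z[reg(345,180,370,210)]), 'knob z',np.nanmax(Z[reg(400,240,460,310)]))
m=reg(340,200,385,250)&(Z>2)&(Z<40); rect(m,'lamp foot')
g=reg(515,280,585,304)&(Z<60)
ys,xs=np.nonzero(g); 
for nm,mm in [('match',g&(hsv[...,0]<22)&(hsv[...,1]>90)),('round',g&(hsv[...,1]<70))]: rect(mm,nm); print(np.nanpercentile(Z[mm],[5,50,95]).round(1))
save(c,'gap.png',(335,110,435,265),3.8)
save(c,'mort.png',(100,140,235,300),3.7)
```

```text
mortar A 665.2 524.8 dia 165.7 top 131.5
mortar B 614.8 326.8 dia 115.5 top 98.4
mortar C 372.8 543.4 dia 168.0 top 131.8
canister 2881 [ 497.6 -275.1] [137.4 259.1] 4.53 zmed 90.0
step 4555 [ 746.1 -257.4] [242.7 252.8] 4.59 zmed 90.2
box rim 121 [434.8  56.5] [168.  126.5] 89.16 zmed 49.3
box all 1938 [434.8  56.5] [168.  126.5] 89.16 zmed 4.4
rest foot 711 [414.8 330.5] [167.2  65.8] 86.71 zmed 9.5
rod 253 [413.9 322.4] [198.   30.1] 86.53 zmed 164.0
pivot 128 [750.7 151.4] [42.2 27.1] 72.42 zmed 259.0
knob 35 [597.9   4.3] [13.4 13.7] 86.62 zmed 293.0
shade 617.10546875 22.225339889526367 135.0907745361328
pivot pix 282.5799252731608 knob z 301.6492356335066
lamp foot 622 [763.7 152. ] [127.  109.1] 1.16 zmed 16.8
match 136 [ 600.8 -264.6] [32.2 48.7] 1.99 zmed 15.7
[11.4 15.7 20.5]
round 466 [ 603.2 -309.1] [ 54.2 175.2] 2.46 zmed 2.2
[-4.3  2.2 32.1]
```

View pics/gap.png

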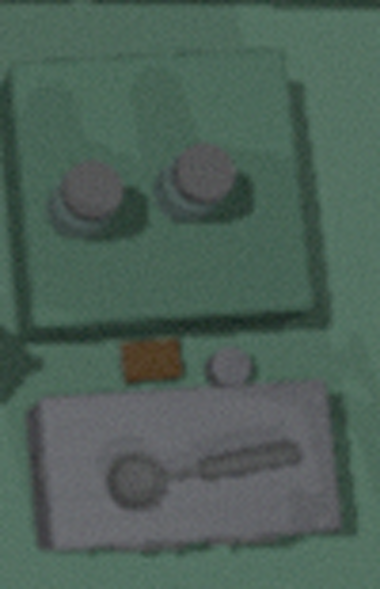

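View pics/mort.png

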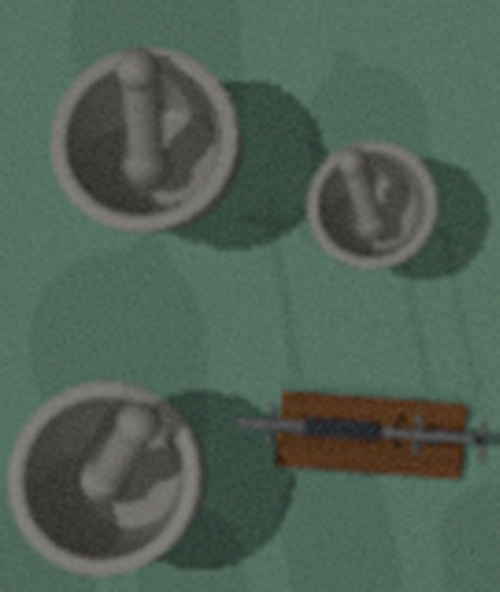

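Crops: the smallest mortar is at crop (372,205), 116 mm rim by measurement against 166 and 168 for the other two, which matches the description. The gap holds the brown matchbox and one grey disc-shaped thing. Next I'll check the disc's height and the lamp geometry.

Run:
```python
from h import *
T=np.load('top0.npz')['P']; S=np.load('scene0.npz')['P']
for P,n in ((T,'top'),(S,'scene')):
    Q=P.reshape(-1,3); Q=Q[~np.isnan(Q[:,0])]
    a=np.array([598,4.3]); d=np.array([152,148.])/212; e=np.array([-d[1],d[0]])
    t=(Q[:,:2]-a)@d; s=(Q[:,:2]-a)@e
    m=(t>45)&(t<195)&(abs(s)<25)&(Q[:,2]>225)&(Q[:,2]<265)
    p=np.polyfit(t[m],s[m],1); print(n,'arm fit',m.sum(),p, 'dir',(d+p[0]*e)/np.hypot(1,p[0]),'z',np.median(Q[m,2]))
    m=(t>180)&(t<250)&(abs(s)<40)&(Q[:,2]>215); print(' pivot top pts',m.sum(), (Q[m].min(0)+Q[m].max(0))/2,Q[m].min(0),Q[m].max(0))
    m=(np.hypot(t,s)<20)&(Q[:,2]>262); print(' knob',m.sum(),Q[m].min(0),Q[m].max(0))
    m=(np.hypot(t,s)<75)&(Q[:,2]>188)&(Q[:,2]<205); print(' shade',m.sum(), cv2.minEnclosingCircle(Q[m][:,:2].astype(np.float32)))
    m=(abs(t-220)<70)&(abs(s)<70)&(Q[:,2]>3)&(Q[:,2]<25);print(' foot',m.sum(),Q[m].min(0),Q[m].max(0))
    m=(Q[:,0]>574)&(Q[:,0]<622)&(Q[:,1]<-140)&(Q[:,1]>-400)&(Q[:,2]>9)&(Q[:,2]<60)
    for y in range(-400,-140,10):
        k=m&(Q[:,1]>=y)&(Q[:,1]<y+10)
        if k.sum()>3: print('  y',y,k.sum(),'z50,90',np.percentile(Q[k,2],[50,90]).round(1),'x',Q[k,0].min().round(),Q[k,0].max().round())
    # gap edges on ledge and jars
    m=(Q[:,2]>150)&(Q[:,2]<180)&(Q[:,0]>630)&(Q[:,0]<900)&(Q[:,1]<-140)&(Q[:,1]>-400)
    L=cv2.kmeans(Q[m][:,:2].astype(np.float32),2,None,(3,50,.1),5,0)[2]; print(' jars',L)
```

```text
top arm fit 249 [ 0.01226494 -0.63394209] dir [0.70836554 0.70685377] z 245.85070594611625
 pivot top pts 145 [744.19125763 150.3969582  255.95438613] [723.02527348 128.196004   228.77031596] [765.35724178 172.5979124  283.1384563 ]
 knob 35 [590.80520825  -2.47820386 262.66987676] [604.83711559  11.13326086 298.57307555]
 shade 50 ((599.6133422851562, 3.6490724086761475), 42.583614349365234)
 foot 623 [665.01677989  69.81663298   3.01920429] [849.08776743 244.63191351  24.89414856]
  y -350 24 z50,90 [29.4 34.7] x 580.0 609.0
  y -340 26 z50,90 [29.8 33.2] x 577.0 608.0
  y -330 29 z50,90 [28.4 33.1] x 577.0 608.0
  y -320 18 z50,90 [25.  32.8] x 583.0 605.0
  y -290 27 z50,90 [15.5 19. ] x 585.0 621.0
  y -280 28 z50,90 [15.9 20.1] x 585.0 620.0
  y -270 31 z50,90 [15.4 20.5] x 582.0 617.0
  y -260 33 z50,90 [16.8 19.6] x 581.0 621.0
  y -250 30 z50,90 [15.8 20.8] x 581.0 617.0
  y -240 14 z50,90 [14.5 19.1] x 579.0 616.0
  y -210 6 z50,90 [37.9 48.4] x 620.0 621.0
  y -200 6 z50,90 [28.  51.9] x 619.0 621.0
  y -190 7 z50,90 [33.7 53.6] x 619.0 621.0
  y -180 8 z50,90 [37.2 56.1] 
[... 721 characters left out ...]
 x 574.0 578.0
  y -390 39 z50,90 [35.9 57.5] x 575.0 578.0
  y -380 40 z50,90 [34.7 53.6] x 575.0 577.0
  y -370 35 z50,90 [35.3 53.9] x 574.0 576.0
  y -360 29 z50,90 [29.  55.1] x 574.0 604.0
  y -350 67 z50,90 [29.8 32.5] x 574.0 613.0
  y -340 65 z50,90 [30.4 32.8] x 578.0 613.0
  y -330 59 z50,90 [30.8 32.8] x 578.0 610.0
  y -320 14 z50,90 [29.2 31.4] x 587.0 605.0
  y -300 6 z50,90 [13.3 17.3] x 587.0 601.0
  y -290 27 z50,90 [16.6 18.6] x 585.0 601.0
  y -280 28 z50,90 [16.2 18.9] x 585.0 602.0
  y -270 28 z50,90 [16.8 19.2] x 584.0 601.0
  y -260 27 z50,90 [16.6 19. ] x 582.0 600.0
  y -250 30 z50,90 [15.9 18. ] x 580.0 599.0
 jars [[ 739.74286 -277.25455]
 [ 723.81744 -182.96391]]
```

play_rows(
  deltas=[
    [0.53,0.62,0.5,0,0,1,1],
    [0.53,0.62,0.5,0,0,1,1],
    [0.53,0.62,0.5,0,0,1,1],
    [0.53,0.62,0.5,0,0,1,1],
    [0.53,0.62,0.5,0,0,0,1],
    [0.53,0.62,0.5,0,0,0,1],
    [0.53,0.62,0.5,0,0,0,1],
    [0.53,0.62,0.5,0,0,0,1],
  ],
  squeeze=25,
)

```text
time_s: 0.82
eef_pos: [348.2, -294.0, 354.8]
ee_rot: [-0.0, 0.928, 0.373, -0.0]
force: [0.2, -0.8, -0.5]
grip_width: 0.996
```

play_rows(
  deltas=[
    [0.53,0.62,0,0,0,0,1],
    [0.53,0.62,0,0,0,0,1],
    [0.53,0.62,0,0,0,0,1],
    [0.53,0.62,0,0,0,0,1],
    [0.53,0.62,0,0,0,0,1],
    [0.53,0.62,0,0,0,0,1],
    [0.53,0.62,0,0,0,0,1],
    [0,0,0,0,0,0,1],
  ],
)

```text
time_s: 1.48
eef_pos: [498.0, -118.1, 353.2]
ee_rot: [-0.001, 0.927, 0.375, 0.0]
force: [-0.5, -0.6, -1.0]
grip_width: 1.001
```

play_rows(
  deltas=[
    [0.51,0.61,0,0,0,0,1],
    [0.51,0.61,0,0,0,0,1],
    [0.51,0.61,0,0,0,0,1],
    [0.51,0.61,0,0,0,0,1],
    [0.51,0.61,0,0,0,0,1],
    [0,0,0,0,0,0,1],
  ],
)

```text
time_s: 1.98
eef_pos: [599.7, 3.5, 352.2]
ee_rot: [-0.001, 0.927, 0.375, -0.001]
force: [0.1, -0.2, -1.0]
grip_width: 1.002
```

Run:
```python
from h import *
st(); c=cam('wrist'); save(c,'w1.png'); P=cloud(c); print(c['o'],c['M'].round(2).tolist())
Q=P.reshape(-1,3); m=(Q[:,2]>280)&(Q[:,2]<305)&(np.hypot(Q[:,0]-600,Q[:,1]-4)<40); print(m.sum(),Q[m].min(0),Q[m].max(0),np.median(Q[m],0))
```

```text
{'time_s': 1.983, 'joints': [-0.19, 0.454, 0.895, 0.001, 1.794, 0.613], 'eef_pos': [599.723, 3.515, 352.16], 'ee_rot': [-0.001, 0.927, 0.375, -0.001], 'force': [0.093, -0.184, -0.995], 'wrist_torque': [0.026, 0.013, -0.022], 'grip_width': 1.002}
[658.85257168  59.7027713  532.04165039] [[0.7, -0.68, -0.23], [-0.72, -0.66, -0.22], [-0.0, 0.32, -0.95]]
428 [592.57849352  -2.27470943 280.22328676] [608.2465375   13.06944081 296.76018656] [601.85864419   6.63392292 294.4972437 ]
```

View pics/w1.png

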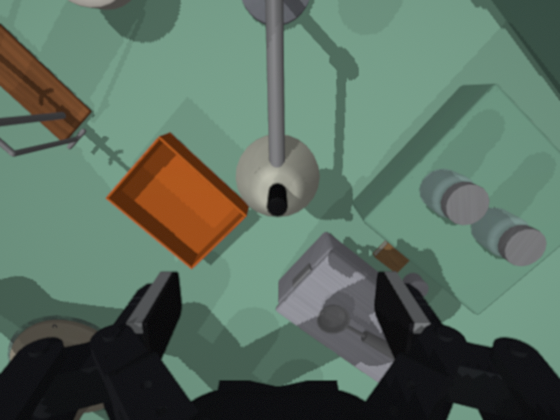

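The wrist view shows the knob at (277,200), centred between the fingers, at about (600.5, 5.5). I'll go down and grip it.

play_rows(
  deltas=[
    [0.02,0.05,-0.5,0,0,0,1],
    [0,0,-0.5,0,0,0,1],
    [0,0,-0.5,0,0,0,1],
    [0,0,-0.5,0,0,0,1],
    [0,0,-0.33,0,0,0,1],
    [0,0,0,0,0,0,1],
    [0,0,0,0,0,0,-1],
    [0,0,0,0,0,0,-1],
  ],
)

```text
time_s: 2.7
eef_pos: [598.9, 1.4, 262.1]
ee_rot: [0.001, 0.928, 0.373, 0.001]
force: [-0.1, -0.0, 0.5]
grip_width: 0.751
```

play_rows(
  deltas=[
    [0,0,0,0,0,0,-1],
    [0,0,0,0,0,0,-1],
    [0,0,0,0,0,0,-1],
    [0,0,0,0,0,0,-1],
    [0,0,0,0,0,0,-1],
    [0,0,0,0,0,0,-1],
  ],
)

```text
time_s: 3.2
eef_pos: [598.8, 2.1, 260.7]
ee_rot: [0.0, 0.928, 0.373, 0.0]
force: [0.0, 0.2, 0.2]
grip_width: -0.001
```

Run:
```python
from h import *
st()
p=np.array([755.8,160.]); k=np.array(sensors.sense()['eef_pos'][:2]); v=k-p; print(np.hypot(*v))
a=np.degrees(np.arctan2(v[1],v[0])); t=np.array([614.8,326.8])-p; b=np.degrees(np.arctan2(t[1],t[0]));print(a%360,b%360)
n=round(((a-b)%360)/5); r=220*v/np.hypot(*v)
A=[R.from_euler('z',-((a-b)%360)/n*i,degrees=True).apply([*v,0])[:2] for i in range(n+1)]
print(n,np.round(np.diff(A,axis=0)/40,2).tolist(), A[-1]+p)
```

```text
{'time_s': 3.2, 'joints': [-0.192, 0.448, 1.133, -0.0, 1.56, 0.614], 'eef_pos': [598.755, 2.108, 260.744], 'ee_rot': [0.0, 0.928, 0.373, 0.0], 'force': [0.024, 0.227, 0.16], 'wrist_torque': [-0.003, -0.033, -0.007], 'grip_width': -0.001}
222.6951488618176
225.15401978478738 130.2086300748618
19 [[-0.33, 0.36], [-0.3, 0.38], [-0.26, 0.41], [-0.23, 0.43], [-0.19, 0.45], [-0.15, 0.46], [-0.11, 0.47], [-0.06, 0.48], [-0.02, 0.48], [0.02, 0.49], [0.06, 0.48], [0.1, 0.47], [0.14, 0.46], [0.18, 0.45], [0.22, 0.43], [0.26, 0.41], [0.29, 0.39], [0.33, 0.36], [0.36, 0.33]] [612.03408572 330.07201774]
```

Run:
```python
from h import *
c=cam('wrist'); save(c,'w2.png'); P=cloud(c); print(proj(c,[598.8,2.1,260]),proj(c,[600,5,290]))
Q=P.reshape(-1,3); m=(Q[:,2]>240)&(Q[:,2]<305); 
c=cam('scene'); Q=cloud(c).reshape(-1,3); m=(Q[:,2]>230)&(Q[:,2]<260)&(Q[:,0]>600)&(Q[:,0]<800)&(Q[:,1]>0)&(Q[:,1]<200);print(np.polyfit(Q[m,0],Q[m,1],1))
```

```text
[[277.27509668 240.83804442]] [[274.65873383 260.56831638]]
[   0.95798877 -575.27503701]
```

View pics/w2.png

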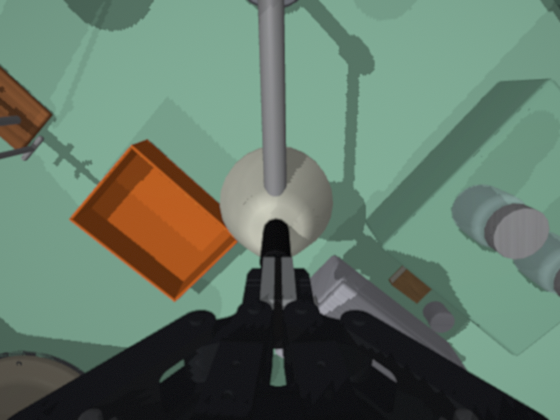

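```bash
python3 - <<'E'
from h import *
for n in ('wrist','top','scene'):
    c=cam(n); P=cloud(c); d=c['pixels'].max(2)
    m=(P[...,2]>270)&(P[...,2]<300)&(np.hypot(P[...,0]-600,P[...,1]-4)<30)
    if n=='wrist':
        m&=(d<45); 
        for r in range(205,300,8): print(r,P[r,275].round(1),c['pixels'][r,275], P[r,262].round(1),P[r,292].round(1))
    print(n,m.sum(), P[m].min(0) if m.sum() else '',P[m].max(0) if m.sum() else '')
    if n!='top':
        x0=(230,200,330,320) if n=='wrist' else (225,180,345,270); save(c,'z_'+n+'.png',x0,5)
E
python3 -c "
import cv2,numpy as np
a=cv2.imread('pics/z_wrist.png');b=cv2.imread('pics/z_scene.png');h=450
f=lambda i:cv2.resize(i,(int(i.shape[1]*h/i.shape[0])//1,h))
o=np.hstack([f(a),f(b)]);o=cv2.resize(o,(790,int(o.shape[0]*790/o.shape[1])));cv2.imwrite('pics/z.png',o)"
```

```text
205 [611.2  15.8 249.5] [192 193 179] [605.8  21.4 249.2] [617.9   8.2 248. ]
213 [607.7  12.5 250.1] [179 179 166] [602.6  18.3 251.2] [614.5   4.9 249.1]
221 [605.8  10.6 256.4] [6 6 8] [598.8  14.8 250.7] [610.9   1.5 249.5]
229 [605.8  10.5 268.6] [13 10 13] [594.9  11.1 250.2] [607.3  -2.1 249.7]
237 [606.2  10.7 280.3] [12 12 13] [596.8  11.9 266.7] [603.4  -6.  249.3]
245 [605.9  10.4 289. ] [11 12 13] [598.6  12.8 281.3] [599.8  -9.5 250. ]
253 [604.5   9.  293.8] [20 20 20] [599.4  12.9 291.9] [595.2 -14.2 247.7]
261 [605.7  10.1 305.1] [36 36 37] [597.6  11.  295.2] [611.2   4.8 305.6]
269 [606.   10.2 312.8] [32 33 33] [602.3  14.3 313.1] [610.9   5.  312.7]
277 [606.   10.1 319.3] [27 28 29] [602.6  14.2 320. ] [610.7   5.2 319.3]
285 [606.3  10.4 326.1] [23 23 24] [602.4  13.7 325.2] [611.1   5.9 326.6]
293 [605.8   9.9 330.5] [23 23 24] [602.8  13.7 331.2] [610.3   5.4 330.6]
wrist 671 [595.88559588   0.81737921 270.00421316] [608.53626335  13.17368206 295.88477413]
top 0  
scene 51 [595.04546077  -8.59927818 270.45832636] [610.08394257   5.39106481 299.9446442 ]
```

View pics/z.png

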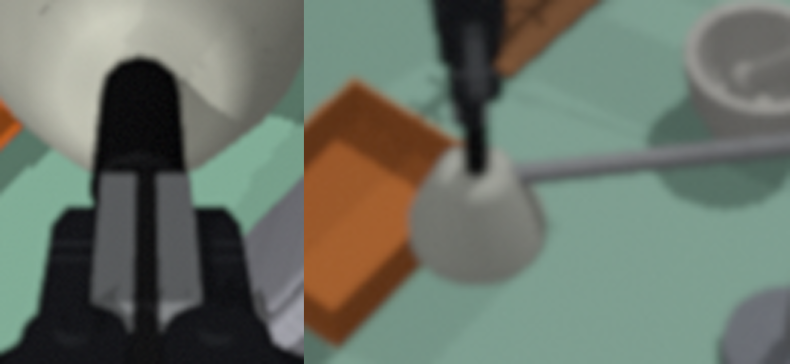

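Run:
```python
from h import *
c=cam('wrist'); P=cloud(c); print(np.array(c['tool_from_camera']).round(2).tolist(), c['fx'],c['cx'],c['cy'],c['k1'])
for uv in [(130,60),(430,100),(520,230),(340,290),(160,330),(150,200),(30,230)]: print(uv,P[uv[1],uv[0]].round(1))
print(proj(c,[598.8,2.1,260.7]))
c=cam('scene'); P=cloud(c); Q=P.reshape(-1,3)
# gripper black points near axis, scene view: lowest z by radius
for z in range(250,400,10):
    m=(Q[:,2]>z)&(Q[:,2]<z+10)&(np.hypot(Q[:,0]-600,Q[:,1]-4)<30)
    if m.sum(): print(z,m.sum(),Q[m].min(0).round(),Q[m].max(0).round())
print(proj(c,[[600,4,260],[600,4,280],[600,4,300]]))
```

```text
[[-0.0, -0.95, -0.32, 81.51], [1.0, -0.0, -0.0, 0.27], [0.0, -0.32, 0.95, -179.91], [0.0, 0.0, 0.0, 1.0]] 339.2728227715167 277.65739234185395 206.19264747146678 -0.013484598499442411
(130, 60) [ 5.624e+02  2.131e+02 -3.000e-01]
(430, 100) [783.8 -84.2  -1.5]
(520, 230) [ 723.9 -176.2  163.6]
(340, 290) [ 548.8 -148.8   89.9]
(160, 330) [582.7  36.6 353.8]
(150, 200) [440.2  88.    5.2]
(30, 230) [2.840e+02 1.845e+02 1.000e-01]
[[277.28550537 241.34883745]]
250 58 [587. -16. 250.] [618.  19. 260.]
260 18 [599.  -5. 261.] [610.   5. 269.]
270 15 [595.  -5. 271.] [609.   5. 279.]
280 22 [596.  -4. 280.] [610.   6. 290.]
290 14 [597. -10. 291.] [610.   4. 300.]
300 15 [593. -12. 301.] [612.   5. 310.]
310 25 [594. -12. 310.] [615.   2. 320.]
320 9 [606. -13. 321.] [613.  -3. 326.]
340 8 [596. -18. 342.] [602.  -5. 349.]
350 10 [601. -24. 350.] [619.  -1. 360.]
360 34 [595. -21. 361.] [624.   2. 370.]
370 14 [598. -23. 371.] [625.   1. 379.]
380 19 [598. -24. 380.] [625.   0. 390.]
390 22 [599. -25. 391.] [627.   0. 399.]
[[266.92478513 218.59485204]
 [266.78302409 213.16730176]
 [266.63669058 207.57060628]]
```

play_rows(
  deltas=[
    [0.03,0.06,0,0,0,0,1],
    [0,0,0,0,0,0,1],
    [0,0,0,0,0,0,1],
    [0,0,0,0,0,0,1],
    [0,0,0,0,0,0,1],
    [0,0,0,0,0,0,1],
  ],
)

```text
time_s: 4.05
eef_pos: [599.9, 4.4, 260.7]
ee_rot: [-0.0, 0.928, 0.373, -0.0]
force: [-0.5, -0.1, -0.7]
grip_width: 0.85
```

Run:
```python
from h import *
st();c=cam('wrist'); save(c,'w3.png'); P=cloud(c); s=sensors.sense()
T=np.array(c['tool_from_camera'])
q=s['ee_rot']; Rt=R.from_quat([q[1],q[2],q[3],q[0]]).as_matrix()
L=(P-np.array(s['eef_pos']))@Rt
d=c['pixels'].max(2)
near=(c['z_map']>0)&(c['z_map']<215)
for r in range(240,420,12):
    xs=np.nonzero(near[r])[0]
    if len(xs): print(r,xs.min(),xs.max(),[ (int(x),L[r,x].round(0).tolist()) for x in xs[::max(1,len(xs)//5)]])
```

```text
{'time_s': 4.05, 'joints': [-0.188, 0.451, 1.129, -0.0, 1.561, 0.618], 'eef_pos': [599.921, 4.443, 260.668], 'ee_rot': [-0.0, 0.928, 0.373, -0.0], 'force': [-0.485, -0.127, -0.675], 'wrist_torque': [-0.033, -0.036, 0.05], 'grip_width': 0.85}
240 241 313 [(241, [-7.0, -23.0, 17.0]), (255, [-4.0, -14.0, 11.0]), (270, [8.0, -4.0, -15.0]), (284, [8.0, 4.0, -16.0]), (298, [-4.0, 13.0, 11.0]), (312, [-6.0, 22.0, 16.0])]
252 253 302 [(253, [-13.0, -15.0, 13.0]), (262, [0.0, -8.0, -15.0]), (271, [8.0, -3.0, -31.0]), (280, [8.0, 1.0, -30.0]), (289, [6.0, 6.0, -25.0]), (298, [-13.0, 13.0, 13.0])]
264 261 292 [(261, [1.0, -8.0, -30.0]), (267, [4.0, -5.0, -34.0]), (273, [3.0, -2.0, -33.0]), (279, [4.0, 1.0, -35.0]), (285, [3.0, 4.0, -33.0]), (291, [3.0, 7.0, -33.0])]
276 173 382 [(173, [10.0, -43.0, -57.0]), (187, [10.0, -37.0, -57.0]), (268, [-3.0, -4.0, -34.0]), (282, [-3.0, 2.0, -34.0]), (365, [10.0, 36.0, -56.0]), (379, [11.0, 42.0, -58.0])]
288 154 401 [(154, [7.0, -49.0, -62.0]), (171, [11.0, -40.0, -67.0]), (188, [7.0, -36.0, -60.0]), (365, [6.0, 36.0, -59.0]), (382, [11.0, 40.0, -67.0]),
[... 1019 characters left out ...]
(21, [12.0, -67.0, -110.0]), (90, [4.0, -55.0, -101.0]), (157, [16.0, -30.0, -113.0]), (401, [16.0, 31.0, -114.0]), (468, [4.0, 56.0, -101.0])]
384 9 547 [(9, [13.0, -67.0, -114.0]), (104, [-2.0, -53.0, -100.0]), (220, [9.0, -15.0, -111.0]), (332, [10.0, 14.0, -111.0]), (450, [-3.0, 53.0, -99.0]), (544, [12.0, 68.0, -113.0])]
396 0 557 [(0, [12.0, -67.0, -117.0]), (101, [-6.0, -54.0, -100.0]), (226, [11.0, -12.0, -116.0]), (329, [10.0, 13.0, -115.0]), (456, [-6.0, 55.0, -101.0]), (557, [12.0, 68.0, -118.0])]
408 0 559 [(0, [11.0, -65.0, -120.0]), (98, [-11.0, -56.0, -100.0]), (229, [11.0, -11.0, -119.0]), (327, [12.0, 12.0, -120.0]), (459, [-11.0, 56.0, -101.0]), (558, [12.0, 66.0, -121.0])]
```

View pics/w3.png

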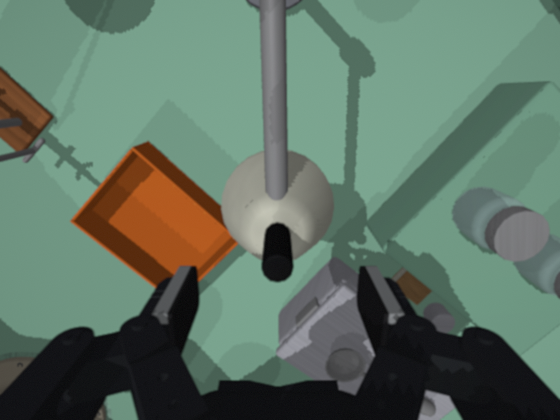

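The fingers had closed above the knob. The depth image puts the open fingertips at tool z ≈ -57 and the palm at ≈ -111, so the real tips lie about 40 mm behind the reported TCP. I'll use a grasp point at tool z ≈ -58 from here on, and go down another 42 mm.

play_rows(
  deltas=[
    [0.01,0.02,-0.35,0,0,0,1],
    [0,0,-0.35,0,0,0,1],
    [0,0,-0.35,0,0,0,1],
    [0,0,0,0,0,0,1],
    [0,0,0,0,0,0,-1],
    [0,0,0,0,0,0,-1],
    [0,0,0,0,0,0,-1],
    [0,0,0,0,0,0,-1],
  ],
)

```text
time_s: 4.77
eef_pos: [600.6, 5.2, 219.6]
ee_rot: [0.0, 0.928, 0.373, 0.001]
force: [1.6, -0.2, 0.1]
grip_width: 0.45
```

play_rows(
  deltas=[
    [0,0,0,0,0,0,-1],
    [0,0,0,0,0,0,-1],
    [0,0,0,0,0,0,-1],
    [0,0,0,0,0,0,-1],
    [0,0,0,0,0,0,-1],
    [0,0,0,0,0,0,-1],
  ],
)

```text
time_s: 5.27
eef_pos: [600.4, 5.2, 219.1]
ee_rot: [0.0, 0.928, 0.373, 0.0]
force: [-0.1, -0.1, 4.5]
grip_width: 0.182
```

play_rows(
  deltas=[
    [-0.33,0.36,0,0,0,0,-1],
    [-0.3,0.38,0,0,0,0,-1],
    [-0.26,0.41,0,0,0,0,-1],
    [-0.23,0.43,0,0,0,0,-1],
    [0,0,0,0,0,0,-1],
  ],
)

```text
time_s: 5.68
eef_pos: [554.2, 70.8, 219.0]
ee_rot: [-0.0, 0.927, 0.374, -0.0]
force: [-3.0, -0.2, 2.9]
grip_width: 0.176
```

play_rows(
  deltas=[
    [-0.19,0.45,0,0,0,0,-1],
    [-0.15,0.46,0,0,0,0,-1],
    [-0.11,0.47,0,0,0,0,-1],
    [-0.06,0.48,0,0,0,0,-1],
    [-0.02,0.48,0,0,0,0,-1],
    [0,0,0,0,0,0,-1],
  ],
)

```text
time_s: 6.18
eef_pos: [534.8, 164.2, 218.9]
ee_rot: [-0.0, 0.927, 0.374, 0.001]
force: [-0.3, 2.0, 5.1]
grip_width: 0.181
```

play_rows(
  deltas=[
    [0.02,0.49,0,0,0,0,-1],
    [0.06,0.48,0,0,0,0,-1],
    [0.1,0.47,0,0,0,0,-1],
    [0.14,0.46,0,0,0,0,-1],
    [0.18,0.45,0,0,0,0,-1],
    [0,0,0,0,0,0,-1],
  ],
)

```text
time_s: 6.68
eef_pos: [556.7, 257.0, 218.8]
ee_rot: [0.001, 0.928, 0.373, 0.002]
force: [3.3, -1.0, 4.6]
grip_width: 0.18
```

play_rows(
  deltas=[
    [0.22,0.43,0,0,0,0,-1],
    [0.26,0.41,0,0,0,0,-1],
    [0.29,0.39,0,0,0,0,-1],
    [0.33,0.36,0,0,0,0,-1],
    [0,0,0,0,0,0,-1],
  ],
)

```text
time_s: 7.1
eef_pos: [602.6, 318.1, 218.8]
ee_rot: [0.002, 0.928, 0.372, 0.002]
force: [7.8, -9.2, 5.2]
grip_width: 0.178
```

play_rows(
  deltas=[
    [0.25,0.13,0,0,0,0,-1],
    [0,0,0,0,0,0,-1],
    [0,0,0,0,0,0,1],
    [0,0,0,0,0,0,1],
    [0,0,0,0,0,0,1],
    [0,0,0,0,0,0,1],
    [0,0,0,0,0,0,1],
    [0,0,0,0,0,0,1],
  ],
)

```text
time_s: 7.77
eef_pos: [608.3, 324.8, 218.7]
ee_rot: [0.0, 0.928, 0.373, -0.0]
force: [-0.2, 0.1, 0.6]
grip_width: 0.994
```

play_rows(
  deltas=[
    [0,0,0.6,0,0,0,1],
    [0,0,0.6,0,0,0,1],
    [0,0,0.6,0,0,0,1],
    [-0.4,-0.2,0.4,0,0,0,1],
    [-0.6,-0.3,0,0,0,1,1],
    [-0.6,-0.3,0,0,0,1,1],
    [-0.6,-0.3,0,0,0,1,1],
    [-0.6,-0.3,0,0,0,1,1],
  ],
)

```text
time_s: 8.43
eef_pos: [494.9, 268.2, 306.7]
ee_rot: [0.0, 0.828, 0.56, 0.0]
force: [0.4, -0.3, 1.2]
grip_width: 0.999
```

Run:
```python
from h import *
st()
for n in ('top','wrist','scene'):
    c=cam(n); P=cloud(c); Q=P.reshape(-1,3); np.savez(n+'1.npz',P=P,px=c['pixels'])
    m=(Q[:,2]>265)&(Q[:,2]<302)&(np.hypot(Q[:,0]-610,Q[:,1]-325)<45); print(n,'knob',m.sum(),np.median(Q[m],0) if m.sum() else '')
    hsv=cv2.cvtColor(c['pixels'],cv2.COLOR_RGB2HSV)
    d=P[...,2]; reg=(abs(P[...,0]-414)<40)&(abs(P[...,1]-330)<140)
    m=reg&(d>145)&(d<185); 
    if m.sum()>20:
        q=P[m]; print(' rod',m.sum(),np.round(cv2.minAreaRect(q[:,:2].astype(np.float32)),1) if 0 else cv2.minAreaRect(q[:,:2].astype(np.float32)),q.min(0),q.max(0),np.median(q[:,2]))
        f=cv2.fitLine(q[:,:2].astype(np.float32),cv2.DIST_HUBER,0,.1,.1).ravel(); print('  line',f)
    m=reg&(d>5)&(d<16)&(hsv[...,0]<20)&(hsv[...,1]>90); 
    if m.sum()>20: print(' foot',cv2.minAreaRect(P[m][:,:2].astype(np.float32)))
    if n=='wrist': save(c,'w4.png')
```

```text
{'time_s': 8.433, 'joints': [0.289, 0.353, 1.155, -0.0, 1.634, 0.671], 'eef_pos': [494.904, 268.235, 306.663], 'ee_rot': [0.0, 0.828, 0.56, 0.0], 'force': [0.393, -0.327, 1.179], 'wrist_torque': [0.032, -0.007, -0.032], 'grip_width': 0.999}
top knob 37 [611.55895783 324.79944258 291.98377513]
 rod 29 ((418.4700012207031, 376.72430419921875), (6.357243061065674, 89.63421630859375), 0.5656110644340515) [415.03634889 331.90872284 154.87257348] [421.95942249 421.56852633 169.92746439] 164.14637369589582
  line [7.7258334e-03 9.9997014e-01 4.1916092e+02 3.7649936e+02]
 foot ((439.8420715332031, 346.4336853027344), (17.165424346923828, 78.51534271240234), 0.61887526512146)
wrist knob 1359 [610.86089475 329.89623901 293.89736577]
 rod 2798 ((414.38580322265625, 323.1155700683594), (196.3368377685547, 33.275203704833984), 86.18853759765625) [394.28971118 225.06094447 145.20655462] [435.38503005 421.0345834  169.96305955] 163.51779531672432
  line [6.0874548e-02 9.9814540e-01 4.1594626e+02 3.3121744e+02]
 foot ((414.5511779785156, 332.46185302734375), (168.3916473388672, 70.43206024169922), 86.65371704101562)
scene knob 64 [618.85545661 323.66716848 283.91647002]
 rod 256 ((415.8124694824219, 320.3531494140625), (197.26211547851562, 32.43564987182617), 87.8231430053711) [397.76374431 221.84209124 145.19188001] [434.80817208 418.86776869 170.72029908] 162.4645865815645
  line [6.2078781e-02 9.9807125e-01 4.1775168e+02 3.1380072e+02]
 foot ((416.61358642578125, 328.8626708984375), (167.9160919189453, 67.33686065673828), 86.84813690185547)
```

View pics/w4.png

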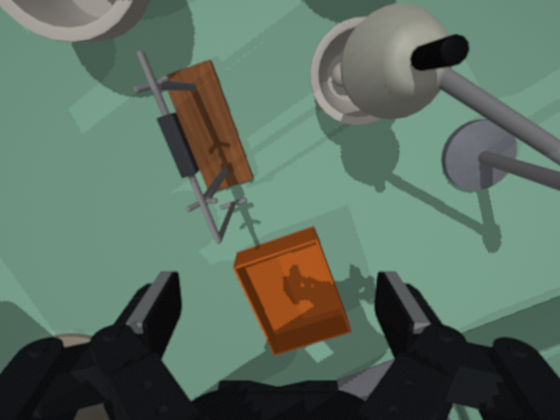

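The wrist view shows the shade over the smallest mortar (knob (440,52), mortar rim (350,75)), with about 4 mm between centres. The rod grip is at (178,145) on the rest. I'll move above the grip and measure it.

play_rows(
  deltas=[
    [-0.5,0.41,-0.4,0,0,1,1],
    [-0.5,0.41,-0.4,0,0,1,1],
    [-0.5,0.41,-0.4,0,0,1,1],
    [-0.5,0.41,-0.4,0,0,0.05,1],
    [0,0,0,0,0,0,1],
  ],
)

```text
time_s: 9.0
eef_pos: [413.2, 336.6, 240.0]
ee_rot: [-0.001, 0.73, 0.684, -0.002]
force: [0.7, -0.4, 0.5]
grip_width: 0.999
```

Run:
```python
from h import *
st(); c=cam('wrist'); P=cloud(c); d=c['pixels'].max(2)
reg=(abs(P[...,0]-415)<20)&(abs(P[...,1]-330)<110)&(P[...,2]>150)&(P[...,2]<178)
for y in range(220,430,8):
    m=reg&(abs(P[...,1]-y)<4)
    if m.sum()>3: print(y,m.sum(),P[m].min(0).round(1),P[m].max(0).round(1),np.median(P[m],0).round(1),'v',np.median(d[m]))
```

```text
{'time_s': 9.0, 'joints': [0.463, 0.305, 1.389, 0.001, 1.453, 0.528], 'eef_pos': [413.22, 336.609, 239.98], 'ee_rot': [-0.001, 0.73, 0.684, -0.002], 'force': [0.662, -0.395, 0.459], 'wrist_torque': [0.015, 0.003, -0.01], 'grip_width': 0.999}
228 38 [405.4 226.1 159.4] [412. 232. 164.] [409.  229.6 162. ] v 81.0
236 62 [405.8 232.  159. ] [412.5 239.7 164.1] [409.1 235.8 162.1] v 81.5
244 60 [406.3 240.1 159.3] [412.9 247.9 163.6] [409.6 244.  162.4] v 111.0
252 63 [406.8 248.  159.4] [413.4 255.9 164.1] [409.9 251.8 162.2] v 114.0
260 66 [407.3 256.1 159. ] [413.8 263.8 163.9] [410.8 259.7 162.3] v 116.5
268 119 [395.6 264.  158.4] [427.9 272.  168.6] [412.4 269.9 162.3] v 116.0
276 241 [395. 272. 151.] [427.1 280.  168.8] [410.3 274.1 162.3] v 104.0
284 77 [408.  280.  159.3] [415.3 288.  163.8] [411.6 283.9 161.9] v 109.0
292 76 [408.6 288.2 159. ] [415.8 295.9 163.5] [412.1 292.4 162.3] v 109.5
300 57 [406.4 296.1 159.2] [416.1 303.8 166.7] [412.6 299.1 162.5] v 103.0
308 170 [405.7 304.1 165.3] [420.6 312.  169.4] [413.2 307.9 167.4] v 56.0
316 186 [405.5 312.  165.6] [421.1 320.
[... 314 characters left out ...]
8 347.9 167.5] v 55.0
356 215 [408.3 352.  165. ] [424.1 360.  169.4] [416.2 356.  167.4] v 56.0
364 191 [408.7 360.  152.5] [424.2 367.7 169.4] [416.5 362.8 164.9] v 56.0
372 98 [413.6 368.2 158.8] [420.5 376.  164.6] [417.2 372.1 162.4] v 104.0
380 104 [413.7 376.  159. ] [421.  383.8 164.7] [417.4 379.9 162.3] v 100.5
388 254 [401.5 384.1 156.6] [434.7 392.  168.6] [419.  389.9 162.9] v 91.0
396 246 [401.6 392.  155. ] [434.  399.9 168.7] [417.2 393.9 162.6] v 102.0
404 113 [415.3 400.  159.8] [422.5 407.9 165. ] [419.1 403.9 162.4] v 108.0
412 116 [415.9 408.  159. ] [422.9 415.8 164.4] [419.2 412.  162.3] v 114.5
420 68 [416.4 416.1 159.5] [423.1 421.2 164.3] [419.6 418.3 162.1] v 112.0
```

play_rows(
  deltas=[
    [0.03,-0.08,-0.575,0,0,0,1],
    [0,0,-0.575,0,0,0,1],
    [0,0,-0.575,0,0,0,1],
    [0,0,-0.575,0,0,0,1],
    [0,0,-0.575,0,0,0,1],
    [0,0,-0.575,0,0,0,1],
    [0,0,0,0,0,0,1],
  ],
  squeeze=60,
)

```text
time_s: 9.63
eef_pos: [417.1, 330.1, 101.2]
ee_rot: [-0.001, 0.731, 0.682, -0.003]
force: [0.0, 0.1, -0.5]
grip_width: 1.002
```

play_rows(
  deltas=[
    [0,0,0,0,0,0,-1],
    [0,0,0,0,0,0,-1],
    [0,0,0,0,0,0,-1],
    [0,0,0,0,0,0,-1],
    [0,0,0,0,0,0,-1],
    [0,0,0,0,0,0,-1],
    [0,0,0,0,0,0,-1],
    [0,0,0,0,0,0,-1],
  ],
)

```text
time_s: 10.3
eef_pos: [414.8, 332.1, 105.6]
ee_rot: [-0.002, 0.731, 0.683, -0.002]
force: [-16.0, 1.8, 11.1]
grip_width: 0.176
```

play_rows(
  deltas=[
    [0,0,0.3,0,0,0,-1],
    [0,0,0.5,0,0,0,-1],
    [0,0,0.5,0,0,0,-1],
    [0,0,0.5,0,0,0,-1],
    [0,0,0.5,0,0,0,-1],
    [0,0,0.5,0,0,0,-1],
    [0,0,0.5,0,0,0,-1],
    [0,0,0,0,0,0,-1],
  ],
)

```text
time_s: 10.97
eef_pos: [418.7, 331.9, 240.5]
ee_rot: [0.001, 0.731, 0.683, 0.003]
force: [-0.2, 0.7, -1.7]
grip_width: 0.17
```

```bash
cat >> h.py <<'E'
def tool(c,P):
    s=sensors.sense(); q=s['ee_rot']; Rt=R.from_quat([q[1],q[2],q[3],q[0]]).as_matrix()
    return (P-np.array(s['eef_pos']))@Rt
E
python3 - <<'E'
from h import *
st(); c=cam('wrist'); P=cloud(c); save(c,'w5.png'); L=tool(c,P)
c2=cam('scene'); P2=cloud(c2); L2=tool(c2,P2); save(c2,'s5.png',(180,60,400,225),3)
for LL in (L,L2):
    m=(abs(LL[...,1])<6)&(LL[...,2]>-80)&(LL[...,2]<-30)&(LL[...,0]>-125)&(LL[...,0]<95)
    q=LL[m]; 
    for x in range(-120,100,15):
        k=abs(q[:,0]-x)<7
        if k.sum()>2: print(x,k.sum(),np.median(q[k],0).round(1))
    print('--')
m=(L2[...,0]<-80)&(L2[...,0]>-140)&(abs(L2[...,1])<35)&(L2[...,2]>0)&(L2[...,2]<90); q=L2[m]
print(len(q)); 
for z in range(-60,90,10):
    k=(abs(L2[...,0]+105)<25)&(abs(L2[...,1])<30)&(abs(L2[...,2]-z)<5)
    if k.sum(): print(z,k.sum(),np.median(L2[k],0).round(1),L2[k].min(0).round(),L2[k].max(0).round())
E
```

```text
{'time_s': 10.967, 'joints': [0.451, 0.3, 1.393, 0.0, 1.441, 0.519], 'eef_pos': [418.69, 331.91, 240.525], 'ee_rot': [0.001, 0.731, 0.683, 0.003], 'force': [-0.185, 0.67, -1.7], 'wrist_torque': [0.084, 0.005, 0.008], 'grip_width': 0.17}
-45 255 [-42.9   0.8 -58.6]
-30 347 [-26.4   0.4 -63.2]
-15 783 [-14.8  -0.1 -63.9]
0 855 [  0.2  -0.  -64. ]
15 971 [ 15.1  -0.  -64.1]
30 1141 [ 30.6   0.  -63.5]
45 638 [ 45.1   0.4 -59.2]
60 721 [ 60.1   0.4 -59.2]
75 798 [ 75.3   0.4 -59.2]
90 395 [ 86.3   0.4 -59.1]
--
-105 19 [-105.2    4.1  -45.5]
-90 9 [-90.3   3.8 -57.8]
-75 10 [-75.1   3.4 -56.8]
-60 10 [-59.    4.  -57.6]
-45 6 [-43.5   2.9 -56.9]
-30 17 [-29.2   2.8 -57. ]
-15 21 [-13.6   1.  -63.3]
0 9 [ -0.8  -3.9 -64.8]
--
67
-60 16 [-95.2   4.1 -57.8] [-109.    1.  -60.] [-82.   8. -55.]
-50 11 [-104.     5.   -53.1] [-110.    3.  -55.] [-89.   7. -45.]
-40 10 [-106.5    4.8  -40.7] [-108.    1.  -45.] [-102.    7.  -35.]
-30 9 [-104.8    4.8  -28.6] [-108.    1.  -33.] [-102.    7.  -25.]
-20 7 [-105.7    5.4  -19.2] [-107.    0.  -22.] [-103.    8.  -16.]
-10 5 [-105.9    5.4   -9.1] [-107.    3.  -14.] [-103.    8.   -8.]
0 6 [-105.3    5.8   -0.7] [-108.    2.   -4.] [-104.    7.    4.]
10 5 [-106.9    4.5   11.3] [-107.    4.    7.] [-104.    6.   15.]
20 6 [-106.3    5.3   20.4] [-108.    5.   16.] [-104.    8.   24.]
30 7 [-106.4    5.1   29.8] [-108.    3.   26.] [-100.    8.   34.]
40 9 [-106.1    6.5   38.3] [-108.    2.   37.] [-101.    8.   44.]
50 8 [-105.5    5.4   51.8] [-107.   -0.   48.] [-100.    9.   55.]
60 6 [-106.1    6.8   61.8] [-108.    5.   56.] [-102.   11.   65.]
70 24 [-104.4    5.8   69. ] [-109.  -15.   65.] [-101.   24.   74.]
```

View pics/s5.png

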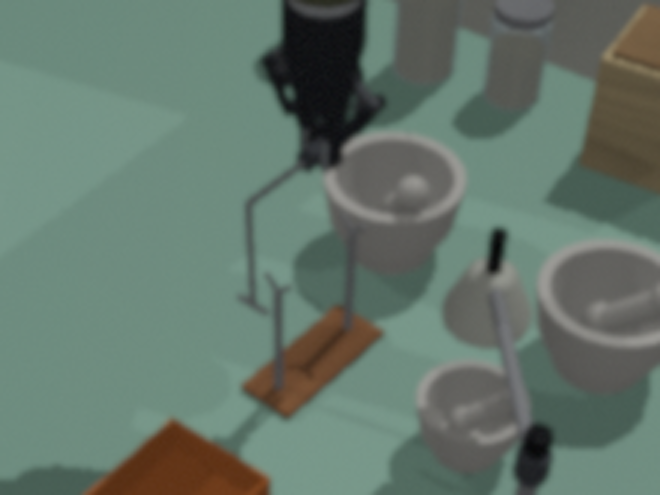

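The rod is gripped at its centre and level. In the tool frame the foot is at about (-105, 0, +69). Now I'll carry it toward the gap.

play_rows(
  deltas=[
    [0.27,-0.83,0,0,0,0,-1],
    [0.27,-0.83,0,0,0,0,-1],
    [0.27,-0.83,0,0,0,0,-1],
    [0.27,-0.83,0,0,0,0,-1],
    [0.27,-0.83,0,0,0,0.68,-1],
    [0.27,-0.83,0,0,0,0.68,-1],
    [0.27,-0.83,0,0,0,0,-1],
    [0.27,-0.83,0,0,0,0,-1],
  ],
)

```text
time_s: 11.73
eef_pos: [503.5, 64.0, 235.0]
ee_rot: [-0.001, 0.68, 0.733, -0.001]
force: [0.8, -0.0, -2.2]
grip_width: 0.173
```

play_rows(
  deltas=[
    [0.27,-0.83,0,0,0,0,-1],
    [0.27,-0.83,0,0,0,0,-1],
    [0.27,-0.83,0,0,0,0,-1],
    [0.27,-0.83,0,0,0,0,-1],
    [0.27,-0.83,0,0,0,0,-1],
    [0.27,-0.83,0,0,0,0,-1],
    [0.27,-0.83,0,0,0,0,-1],
    [0,0,0,0,0,0,-1],
  ],
)

```text
time_s: 12.4
eef_pos: [579.5, -172.0, 233.4]
ee_rot: [-0.001, 0.682, 0.731, -0.001]
force: [-1.0, -1.1, -2.1]
grip_width: 0.177
```

```bash
cat > gap.py <<'E'
from h import *
st(); c=cam('wrist'); P=cloud(c); save(c,'g_%d.png'%(sensors.sense()['time_s']*100)); L=tool(c,P); near=c['z_map']<330
y0=-145; 
E1=[];E2=[]
x,y,z=P[...,0],P[...,1],P[...,2]
print('tool yaw',np.degrees(2*np.arctan2(*sensors.sense()['ee_rot'][2:0:-1])))
for yy in range(-395,-145,10):
    b=(abs(y-yy)<5)&(x>480)&(x<760)
    can=b&(x<590)&(z>82)&(z<97); stp=b&(x>600)&(z>82)&(z<97); w1=b&(z>20)&(z<75)&(abs(x-570)<25); w2=b&(z>20)&(z<75)&(abs(x-630)<25)
    r=[yy]+[np.percentile(x[can],98).round(1) if can.sum()>5 else None, np.percentile(x[stp],2).round(1) if stp.sum()>5 else None,(np.median(x[w1]).round(1),int(w1.sum())) if w1.sum()>3 else None,(np.median(x[w2]).round(1),int(w2.sum())) if w2.sum()>3 else None]
    fl=b&(x>565)&(x<630)&(z>10)&(z<50); r.append((int(fl.sum()),np.median(z[fl]).round(1),x[fl].min().round(),x[fl].max().round()) if fl.sum()>3 else None)
    print(r)
E
python3 gap.py
```

```text
{'time_s': 12.4, 'joints': [-0.481, 0.474, 1.164, -0.001, 1.507, -0.551], 'eef_pos': [579.499, -172.033, 233.421], 'ee_rot': [-0.001, 0.682, 0.731, -0.001], 'force': [-1.007, -1.056, -2.134], 'wrist_torque': [0.078, 0.031, 0.003], 'grip_width': 0.177}
tool yaw 94.06652128734159
[-395, np.float64(575.8), None, None, None, None]
[-385, np.float64(574.4), None, None, None, None]
[-375, np.float64(571.7), None, None, None, None]
[-365, None, None, None, None, None]
[-355, None, None, None, None, None]
[-345, None, None, None, None, None]
[-335, None, np.float64(743.3), None, None, None]
[-325, np.float64(519.5), np.float64(669.3), None, None, None]
[-315, np.float64(526.0), np.float64(660.1), None, None, None]
[-305, np.float64(528.1), np.float64(652.0), None, None, None]
[-295, np.float64(530.2), np.float64(648.1), None, (np.float64(629.3), 10), (10, np.float64(22.3), np.float64(629.0), np.float64(630.0))]
[-285, np.float64(532.2), np.float64(644.8), None, (np.float64(628.5), 18), (70, np.float64(15.9), np.float64(613.0), np.float64(629.0))]
[-275, np.float64(538.2), np.float64(640.9), 
[... 1218 characters left out ...]
1.6), 45), (31, np.float64(35.4), np.float64(621.0), np.float64(622.0))]
[-185, np.float64(559.4), np.float64(621.8), (np.float64(560.6), 27), (np.float64(620.9), 48), (27, np.float64(33.9), np.float64(620.0), np.float64(621.0))]
[-175, np.float64(559.0), np.float64(620.9), (np.float64(559.9), 30), (np.float64(620.1), 47), (27, np.float64(30.5), np.float64(620.0), np.float64(621.0))]
[-165, np.float64(557.7), np.float64(620.9), (np.float64(559.0), 35), (np.float64(619.3), 48), (30, np.float64(28.6), np.float64(619.0), np.float64(620.0))]
[-155, np.float64(557.0), np.float64(620.3), (np.float64(557.9), 42), (np.float64(618.6), 47), (37, np.float64(34.5), np.float64(618.0), np.float64(619.0))]
```

play_rows(
  deltas=[
    [0.11,-0.61,0,0,0,0.07,-1],
    [0.11,-0.61,0,0,0,0,-1],
    [0.11,-0.61,0,0,0,0,-1],
    [0.11,-0.61,0,0,0,0,-1],
    [0,0,0,0,0,0,-1],
    [0,0,0,0,0,0,-1],
  ],
)

```text
time_s: 12.95
eef_pos: [596.7, -264.1, 234.8]
ee_rot: [-0.002, 0.678, 0.735, -0.0]
force: [-0.2, 0.5, -1.8]
grip_width: 0.174
```

Run:
```python
from h import *
st(); s=sensors.sense(); q=s['ee_rot']; Rt=R.from_quat([q[1],q[2],q[3],q[0]]).as_matrix()
f=Rt@[-105,.4,69]+s['eef_pos']; print('foot',f.round(1),'gap centre x',593.85-0.0785*(f[1]+225),'yaw',np.degrees(2*np.arctan2(q[2],q[1])))
c=cam('scene'); save(c,'s6.png',(90,220,350,420),3); P=cloud(c); Q=P.reshape(-1,3)
m=(np.hypot(Q[:,0]-f[0],Q[:,1]-f[1])<30)&(abs(Q[:,2]-f[2])<9); print(m.sum(),Q[m].min(0),Q[m].max(0))
m=(abs(Q[:,0]-596)<17)&(Q[:,1]<-300)&(Q[:,1]>-375)&(Q[:,2]>26)&(Q[:,2]<36); print('tin',m.sum(),Q[m].min(0),Q[m].max(0))
```

```text
{'time_s': 12.95, 'joints': [-0.596, 0.593, 0.974, 0.0, 1.577, -0.677], 'eef_pos': [596.741, -264.124, 234.838], 'ee_rot': [-0.002, 0.678, 0.735, -0.0], 'force': [-0.199, 0.464, -1.824], 'wrist_torque': [0.091, 0.024, 0.008], 'grip_width': 0.174}
foot [ 605.5 -368.6  165.6] gap centre x 605.1233365092083 yaw 94.65434463620964
59 [ 588.71068625 -372.45148296  160.43762679] [ 628.29346293 -363.56002018  174.20585514]
tin 184 [ 579.69502669 -351.48194797   26.48127532] [ 611.63043429 -315.46550231   34.80061897]
```

View pics/s6.png

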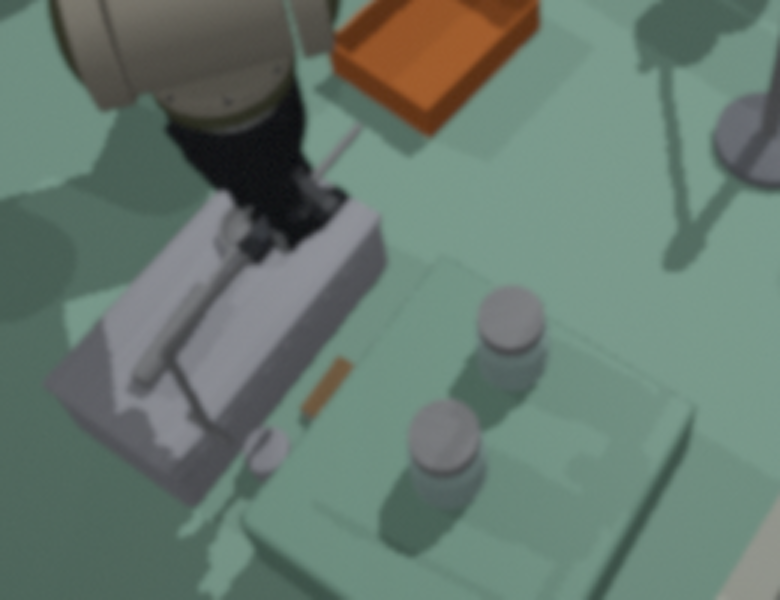

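The foot hangs over the gap's far end at about (605.5, -368.6), past the tin, which is upright at crop (268,450). The matchbox is at (328,388). I'll lower it now.

play_rows(
  deltas=[
    [0,-0.12,-0.4,0,0,0,-1],
    [0,0,-0.5,0,0,0,-1],
    [0,0,-0.5,0,0,0,-1],
    [0,0,-0.5,0,0,0,-1],
    [0,0,-0.5,0,0,0,-1],
    [0,0,-0.5,0,0,0,-1],
    [0,0,-0.4,0,0,0,-1],
    [0,0,0,0,0,0,-1],
  ],
)

```text
time_s: 13.67
eef_pos: [595.6, -266.4, 101.0]
ee_rot: [-0.003, 0.677, 0.736, -0.0]
force: [-0.5, 0.5, -2.8]
grip_width: 0.17
```

```bash
cat > foot.py <<'E'
from h import *
s=sensors.sense(); q=s['ee_rot']; Rt=R.from_quat([q[1],q[2],q[3],q[0]]).as_matrix()
f=Rt@[-105,.4,69]+s['eef_pos']; print('t',s['time_s'],'eef',np.round(s['eef_pos'],1),'foot',f.round(1),'gap centre x',(593.85-0.0785*(f[1]+225)).round(1),'yaw',np.degrees(2*np.arctan2(q[2],q[1])).round(2),'F',np.round(s['force'],1),'M',np.round(s['wrist_torque'],2))
E
python3 foot.py
```

```text
t 13.6667 eef [ 595.6 -266.4  101. ] foot [ 604.4 -370.7   31.5] gap centre x 605.3 yaw 94.78 F [-0.5  0.5 -2.8] M [0.07 0.02 0.01]
```

play_rows(
  deltas=[
    [0.02,-0.05,-0.3,0,0,-0.03,-1],
    [0,0,-0.28,0,0,0,-1],
    [0,0,0,0,0,0,-1],
    [0,0,0,0,0,0,-1],
    [0,0,0,0,0,0,-1],
  ],
)

```text
time_s: 14.08
eef_pos: [598.2, -271.2, 82.2]
ee_rot: [0.001, 0.679, 0.734, 0.0]
force: [-0.4, -0.4, -2.3]
grip_width: 0.175
```

```bash
python3 foot.py
```

```text
t 14.0833 eef [ 598.2 -271.2   82.2] foot [ 607.  -375.9   13.2] gap centre x 605.7 yaw 94.52 F [-0.4 -0.4 -2.3] M [-0.01 -0.02 -0.  ]
```

play_rows(
  deltas=[
    [-0.03,0,-0.13,0,0,0,-1],
    [-0.02,0.15,0,0,0,0,-1],
    [-0.02,0.25,0,0,0,0,-1],
    [-0.02,0.25,0,0,0,0,-1],
    [-0.02,0.25,0,0,0,0,-1],
    [-0.02,0.25,0,0,0,0,-1],
    [-0.02,0.25,0,0,0,0,-1],
    [-0.02,0.25,0,0,0,0,-1],
  ],
)

```text
time_s: 14.75
eef_pos: [591.1, -203.9, 76.5]
ee_rot: [0.0, 0.679, 0.735, 0.0]
force: [0.6, -0.9, -2.4]
grip_width: 0.174
```

```bash
python3 foot.py
```

```text
t 14.75 eef [ 591.1 -203.9   76.5] foot [ 599.9 -308.6    7.5] gap centre x 600.4 yaw 94.54 F [ 0.6 -0.9 -2.4] M [-0.07  0.01 -0.  ]
```

play_rows(
  deltas=[
    [-0.02,0.25,0,0,0,0,-1],
    [-0.02,0.25,0,0,0,0,-1],
    [-0.02,0.25,0,0,0,0,-1],
    [-0.02,0.25,0,0,0,0,-1],
    [-0.02,0.25,0,0,0,0,-1],
    [-0.02,0.25,0,0,0,0,-1],
    [-0.02,0.25,0,0,0,0,-1],
    [-0.02,0.25,0,0,0,0,-1],
  ],
)

```text
time_s: 15.42
eef_pos: [584.7, -124.2, 76.3]
ee_rot: [0.0, 0.679, 0.734, 0.0]
force: [-0.3, -1.6, -2.1]
grip_width: 0.174
```

```bash
python3 foot.py
python3 - <<'E'
from h import *
c=cam('scene'); save(c,'s7.png',(90,200,350,395),3)
E
```

```text
t 15.4167 eef [ 584.7 -124.2   76.3] foot [ 593.3 -228.8    7.3] gap centre x 594.1 yaw 94.52 F [-0.3 -1.6 -2.1] M [-0.14 -0.03  0.06]
```

View pics/s7.png

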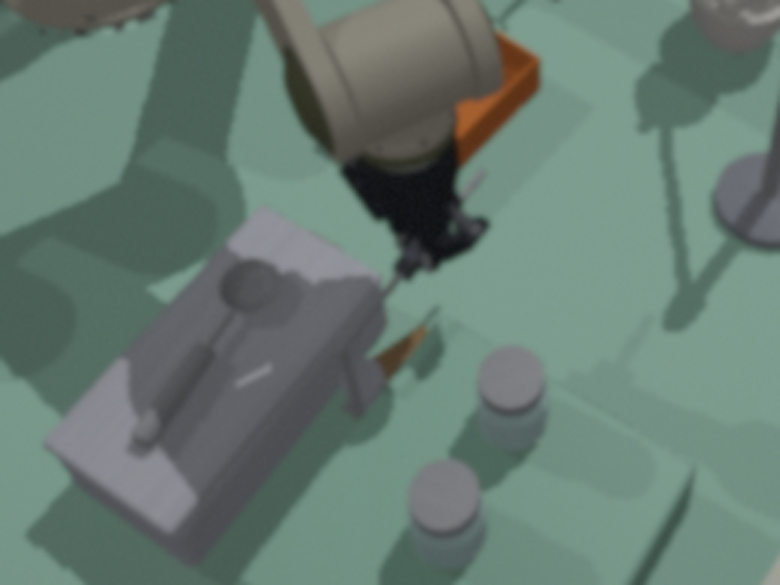

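The foot is dragging the tin (crop (362,385)) with the matchbox (400,350) ahead of it toward the mouth. I'll keep pulling.

play_rows(
  deltas=[
    [-0.02,0.25,0,0,0,0,-1],
    [-0.02,0.25,0,0,0,0,-1],
    [-0.02,0.25,0,0,0,0,-1],
    [-0.02,0.25,0,0,0,0,-1],
    [-0.02,0.25,0,0,0,0,-1],
    [-0.02,0.25,0,0,0,0,-1],
    [-0.02,0.25,0,0,0,0,-1],
    [-0.02,0.25,0,0,0,0,-1],
  ],
)

```text
time_s: 16.13
eef_pos: [578.2, -44.1, 76.3]
ee_rot: [-0.0, 0.679, 0.734, -0.0]
force: [-0.4, -0.5, -2.6]
grip_width: 0.172
```

play_rows(
  deltas=[
    [-0.02,0.25,0,0,0,0,-1],
    [-0.02,0.25,0,0,0,0,-1],
    [-0.02,0.25,0,0,0,0,-1],
    [-0.02,0.25,0,0,0,0,-1],
    [-0.02,0.25,0,0,0,0,-1],
    [-0.02,0.25,0,0,0,0,-1],
    [-0.02,0.15,0,0,0,0,-1],
    [0,0,0,0,0,0,-1],
  ],
)

```text
time_s: 16.8
eef_pos: [572.5, 22.2, 76.3]
ee_rot: [-0.0, 0.678, 0.735, 0.0]
force: [0.6, -0.4, -2.2]
grip_width: 0.177
```

```bash
python3 foot.py
python3 - <<'E'
from h import *
c=cam('scene'); save(c,'s8.png',(130,180,350,345),3.5)
E
```

```text
t 16.8 eef [572.5  22.2  76.3] foot [581.3 -82.4   7.3] gap centre x 582.7 yaw 94.59 F [ 0.6 -0.4 -2.2] M [ 0.06  0.06 -0.  ]
```

View pics/s8.png

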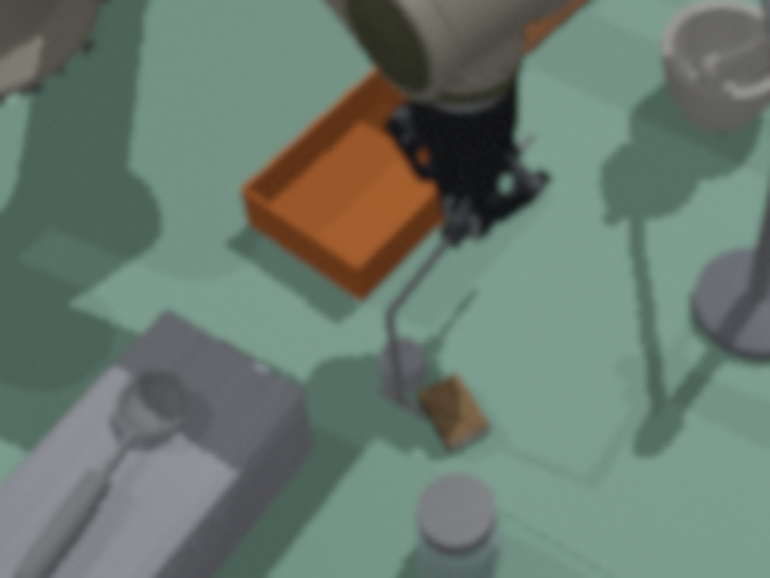

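Both things are out of the mouth: the tin at crop (402,370) and the matchbox at (453,410). I'll lift the rod and hang it back.

play_rows(
  deltas=[
    [0,-0.05,0.4,0,0,0,-1],
    [0,0,0.7,0,0,0,-1],
    [0,0,0.8,0,0,0,-1],
    [0,0,0.8,0,0,0,-1],
    [0,0,0.8,0,0,0,-1],
    [0,0,0.8,0,0,0,-1],
    [-0.3,0.6,0,0,0,-0.68,-1],
    [-0.3,0.6,0,0,0,-0.68,-1],
  ],
)

```text
time_s: 17.52
eef_pos: [549.4, 66.1, 249.9]
ee_rot: [0.001, 0.731, 0.682, 0.001]
force: [0.0, 0.7, -2.9]
grip_width: 0.176
```

play_rows(
  deltas=[
    [-0.34,0.66,0,0,0,0,-1],
    [-0.34,0.66,0,0,0,0,-1],
    [-0.34,0.66,0,0,0,0,-1],
    [-0.34,0.66,0,0,0,0,-1],
    [-0.34,0.66,0,0,0,0,-1],
    [-0.34,0.66,0,0,0,0,-1],
    [-0.34,0.66,0,0,0,0,-1],
    [0,0,0,0,0,0,-1],
  ],
)

```text
time_s: 18.18
eef_pos: [451.5, 254.9, 248.6]
ee_rot: [-0.001, 0.728, 0.686, 0.0]
force: [-0.3, 0.8, -1.2]
grip_width: 0.173
```

```bash
python3 foot.py
```

```text
t 18.1833 eef [451.5 254.9 248.6] foot [445.6 150.2 179.5] gap centre x 564.4 yaw 86.56 F [-0.3  0.8 -1.2] M [ 0.05 -0.02 -0.  ]
```

play_rows(
  deltas=[
    [-0.31,0.65,0,0,0,0,-1],
    [-0.31,0.65,0,0,0,0,-1],
    [-0.31,0.65,0,0,0,0,-1],
    [0,0,-0.5,0,0,0,-1],
    [0,0,-0.6,0,0,0,-1],
    [0,0,-0.6,0,0,0,-1],
    [0,0,-0.6,0,0,0,-1],
    [0,0,0,0,0,0,-1],
  ],
)

```text
time_s: 18.85
eef_pos: [414.7, 328.1, 152.1]
ee_rot: [-0.001, 0.729, 0.684, -0.004]
force: [-1.1, -0.4, -3.3]
grip_width: 0.177
```

```bash
python3 foot.py
python3 - <<'E'
from h import *
c=cam('wrist'); L=tool(c,cloud(c)); P=cloud(c)
for a in (-60,-45,60,75):
    m=(abs(L[...,0]-a)<7)&(abs(L[...,1])<8)&(L[...,2]<-50)&(L[...,2]>-75)
    print(a,m.sum(),np.median(P[m],0).round(1),np.median(L[m],0).round(1))
E
```

```text
t 18.85 eef [414.7 328.1 152.1] foot [407.9 223.1  83.5] gap centre x 558.7 yaw 86.31 F [-1.1 -0.4 -3.3] M [ 0.05  0.02 -0.05]
-60 0 [nan nan nan] [nan nan nan]
-45 277 [412.8 285.5 208.6] [-43.4  -0.5 -53.6]
60 722 [419.  388.9 208.5] [ 60.1  -0.9 -53.7]
75 793 [419.9 404.  208.4] [ 75.2  -0.9 -53.7]
  return _methods._mean(a, axis=axis, dtype=dtype,
  ret = um.true_divide(
```

play_rows(
  deltas=[
    [-0.02,0.13,-0.3,0,0,0.02,-1],
    [0,0,-0.4,0,0,0,-1],
    [0,0,-0.3,0,0,0,-1],
    [0,0,0,0,0,0,-1],
    [0,0,0,0,0,0,-1],
  ],
)

```text
time_s: 19.32
eef_pos: [416.3, 334.9, 117.7]
ee_rot: [0.0, 0.729, 0.685, 0.001]
force: [0.2, -0.9, -1.9]
grip_width: 0.182
```

```bash
python3 foot.py
python3 - <<'E'
from h import *
c=cam('wrist'); P=cloud(c); L=tool(c,P)
for a in (-45,60,75):
    m=(abs(L[...,0]-a)<7)&(abs(L[...,1])<8)&(L[...,2]<-45)&(L[...,2]>-75)
    print(a,m.sum(),np.median(P[m],0).round(1),np.median(L[m],0).round(1))
E
```

```text
t 19.3167 eef [416.3 334.9 117.7] foot [410.3 230.2  48.7] gap centre x 558.1 yaw 86.45 F [ 0.2 -0.9 -1.9] M [ 0.   -0.04  0.03]
-45 263 [414.  291.7 174. ] [-43.4   0.2 -55.9]
60 761 [420.2 394.7 174.3] [ 59.8   0.2 -56.2]
75 800 [420.9 410.2 174.4] [ 75.2  -0.1 -56.2]
```

play_rows(
  deltas=[
    [-0.045,-0.02,-0.15,0,0,0,-1],
    [0,0,-0.13,0,0,0,-1],
    [0,0,0,0,0,0,-1],
    [0,0,0,0,0,0,-1],
  ],
)

```text
time_s: 19.7
eef_pos: [414.5, 334.2, 105.7]
ee_rot: [0.0, 0.729, 0.685, 0.001]
force: [3.0, 0.6, 1.7]
grip_width: 0.176
```

```bash
python3 foot.py
```

```text
t 19.7 eef [414.5 334.2 105.7] foot [408.6 229.4  36.6] gap centre x 558.2 yaw 86.47 F [3.  0.6 1.7] M [-0.05 -0.37 -0.01]
```

Contact with the forks. I'll release slowly and rise.

play_rows(
  deltas=[
    [0,0,0,0,0,0,-0.4],
    [0,0,0,0,0,0,0],
    [0,0,0,0,0,0,1],
    [0,0,0,0,0,0,1],
    [0,0,0,0,0,0,1],
    [0,0,0,0,0,0,1],
    [0,0,0,0,0,0,1],
    [0,0,0,0,0,0,1],
  ],
)

```text
time_s: 20.37
eef_pos: [413.7, 334.1, 105.1]
ee_rot: [-0.0, 0.729, 0.685, -0.0]
force: [-0.5, 0.2, -0.8]
grip_width: 0.999
```

play_rows(
  deltas=[
    [0,0,0.3,0,0,0,1],
    [0,0,0.6,0,0,0,1],
    [0,0,0.8,0,0,0,1],
    [0,0,0.8,0,0,0,1],
    [0,0,0.8,0,0,0,1],
    [0.3,-0.5,0.5,0,0,0,1],
    [0.5,-0.7,0,0,0,0,1],
    [0.5,-0.7,0,0,0,0,1],
  ],
)

```text
time_s: 21.03
eef_pos: [466.4, 257.6, 258.6]
ee_rot: [0.001, 0.728, 0.686, 0.001]
force: [1.2, 0.3, -0.5]
grip_width: 0.998
```

play_rows(
  deltas=[
    [0.5,-0.8,0,0,0,0,1],
    [0.5,-0.8,0,0,0,0,1],
    [0.5,-0.8,0,0,0,0,1],
    [0.4,-0.8,0,0,0,0,1],
    [0,0,0,0,0,0,1],
    [0,0,0,0,0,0,1],
  ],
)

```text
time_s: 21.53
eef_pos: [542.2, 128.7, 256.7]
ee_rot: [-0.0, 0.73, 0.684, -0.0]
force: [-0.4, 0.9, -0.7]
grip_width: 0.999
```

Run:
```python
from h import *
st(); c=cam('wrist'); save(c,'w9.png',k=1.4); P=cloud(c); hsv=cv2.cvtColor(c['pixels'],cv2.COLOR_RGB2HSV)
T=cam('top'); S=cam('scene')
for n,c in (('wrist',c),('top',T),('scene',S)):
    P=cloud(c); x,y,z=P[...,0],P[...,1],P[...,2]; hsv=cv2.cvtColor(c['pixels'],cv2.COLOR_RGB2HSV)
    reg=(x>510)&(x<680)&(y>-140)&(y<60)
    m=reg&(z>10)&(z<22)&(hsv[...,0]<24)&(hsv[...,1]>80)
    if m.sum()>15: print(n,'match',m.sum(),cv2.minAreaRect(P[m][:,:2].astype(np.float32)),np.median(z[m]))
    m=reg&(z>24)&(z<38)
    if m.sum()>8: print(n,'tin',m.sum(),cv2.minAreaRect(P[m][:,:2].astype(np.float32)),np.median(z[m]))
    m=(abs(x-415)<30)&(y>200)&(y<440)&(z>155)&(z<172); 
    if m.sum()>15: print(n,'rod',m.sum(),cv2.minAreaRect(P[m][:,:2].astype(np.float32)),np.median(z[m]))
    m=(x>330)&(x<540)&(y>-80)&(y<190)&(hsv[...,0]<18)&(hsv[...,1]>150)&(z>44)&(z<60)
    if m.sum()>15: print(n,'box',cv2.minAreaRect(P[m][:,:2].astype(np.float32)))
```

```text
{'time_s': 21.533, 'joints': [0.023, 0.351, 1.283, 0.0, 1.508, 0.087], 'eef_pos': [542.199, 128.687, 256.702], 'ee_rot': [-0.0, 0.73, 0.684, -0.0], 'force': [-0.376, 0.858, -0.651], 'wrist_torque': [0.045, -0.034, 0.019], 'grip_width': 0.999}
wrist match 702 ((651.0628051757812, -49.58448028564453), (34.680023193359375, 48.841453552246094), 66.75564575195312) 15.658153810839138
wrist tin 696 ((611.551513671875, -99.48695373535156), (36.89541244506836, 153.42066955566406), 47.82188415527344) 29.89990349947152
wrist rod 1177 ((415.8614196777344, 256.93511962890625), (32.53733825683594, 52.87498474121094), 14.911837577819824) 162.22947238185168
wrist box ((435.6113586425781, 58.71795654296875), (168.58450317382812, 129.39678955078125), 89.18763732910156)
top match 120 ((651.481689453125, -52.26637649536133), (32.617122650146484, 48.79554748535156), 68.46346282958984) 16.293352730607467
top tin 81 ((566.0372924804688, -62.08625030517578), (33.490238189697266, 31.795164108276367), 45.34125518798828) 30.19634341800861
top rod 237 ((414.0903625488281, 324.117431640625), (194.8462677001953, 30.202539443969727), 86.4997329711914) 164.55720742831386
top box ((432.29327392578125, 3.1495819091796875), (65.12834930419922, 128.83799743652344), 84.3489761352539)
scene match 192 ((651.651611328125, -53.801490783691406), (31.891874313354492, 47.302581787109375), 67.66614532470703) 15.263429336409331
scene tin 139 ((568.6788330078125, -60.36918258666992), (35.30025863647461, 36.02349090576172), 39.51687240600586) 29.522107292142664
scene rod 101 ((417.7584533691406, 322.51947021484375), (192.57200622558594, 26.570125579833984), 87.15837860107422) 160.93656384877204
scene box ((438.0927429199219, 53.53726577758789), (170.4945831298828, 131.50538635253906), 88.72835540771484)
```

View pics/w9.png

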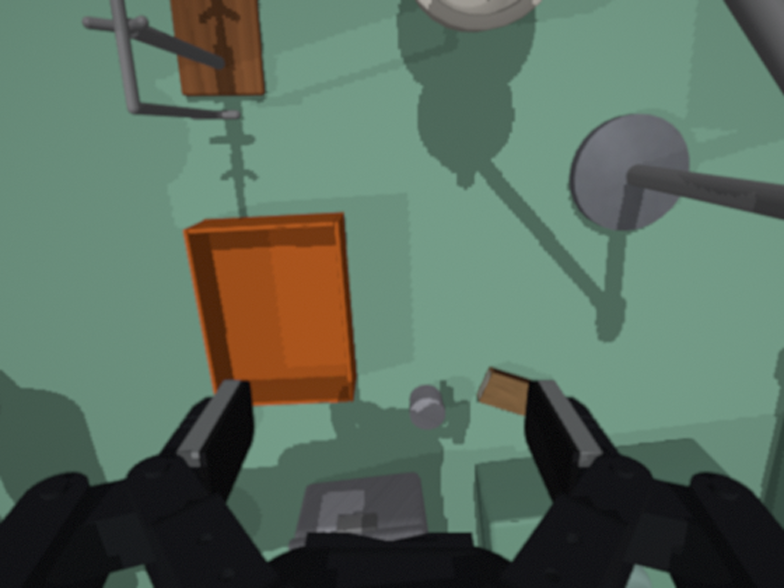

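The wrist view (1.4x) shows the tin standing at (427,405), about (566,-62). The matchbox is flat at (508,392), about (651,-51). The box is at (275,310) and the rod is back on its rest. Next I'll go to the tin with yaw 157° so the fingers clear the matchbox.

play_rows(
  deltas=[
    [0.05,-0.4,-0.2,0,0,0.98,0.3],
    [0.05,-0.4,-0.2,0,0,0.98,0.3],
    [0.05,-0.4,-0.2,0,0,0.98,0.3],
    [0.05,-0.4,-0.2,0,0,0.98,0.3],
    [0.05,-0.4,-0.2,0,0,0.98,0.3],
    [0.05,-0.4,-0.2,0,0,0.98,0.3],
    [0.05,-0.4,-0.2,0,0,0.98,0.3],
    [0.05,-0.4,-0.2,0,0,0.98,0.3],
  ],
  squeeze=30,
)

```text
time_s: 22.35
eef_pos: [557.6, 2.7, 193.0]
ee_rot: [0.0, 0.391, 0.92, 0.0]
force: [0.0, -0.9, -0.7]
grip_width: 0.649
```

play_rows(
  deltas=[
    [0.05,-0.4,-0.4,0,0,0.98,0.3],
    [0.05,-0.4,-0.4,0,0,0.98,0.3],
    [0.05,-0.4,-0.4,0,0,0.98,0.3],
    [0.05,-0.4,-0.3,0,0,0.98,0.3],
    [0,0,0,0,0,0,0.3],
    [0,0,0,0,0,0,0.3],
  ],
)

```text
time_s: 22.85
eef_pos: [565.6, -61.1, 133.1]
ee_rot: [-0.0, 0.2, 0.98, 0.0]
force: [0.5, 0.1, 0.3]
grip_width: 0.652
```

```bash
cat > obj.py <<'E'
from h import *
st(); s=sensors.sense(); print('yaw',np.degrees(2*np.arctan2(s['ee_rot'][2],s['ee_rot'][1])))
for n in ('wrist','top','scene'):
    c=cam(n); P=cloud(c); x,y,z=P[...,0],P[...,1],P[...,2]; hsv=cv2.cvtColor(c['pixels'],cv2.COLOR_RGB2HSV)
    reg=(x>505)&(x<700)&(y>-140)&(y<60)
    m=reg&(z>10)&(z<22)&(hsv[...,0]<24)&(hsv[...,1]>80)
    if m.sum()>15: print(n,'match',m.sum(),cv2.minAreaRect(P[m][:,:2].astype(np.float32)),np.median(z[m]))
    m=(np.hypot(x-566,y+62)<45)&(z>24)&(z<38)
    if m.sum()>8: print(n,'tin',m.sum(),cv2.minEnclosingCircle(P[m][:,:2].astype(np.float32)),np.median(z[m]))
E
python3 obj.py
```

```text
{'time_s': 22.85, 'joints': [-0.314, 0.46, 1.449, 0.0, 1.233, -1.482], 'eef_pos': [565.587, -61.101, 133.071], 'ee_rot': [-0.0, 0.2, 0.98, 0.0], 'force': [0.512, 0.136, 0.254], 'wrist_torque': [0.024, 0.066, -0.02], 'grip_width': 0.652}
yaw 156.92049661590116
wrist match 1680 ((651.4681396484375, -51.53193664550781), (34.93912124633789, 51.15431213378906), 66.34539794921875) 15.82029408853964
wrist tin 1276 ((568.4027099609375, -59.39335632324219), 17.918994903564453) 29.962892663593948
top tin 14 ((576.2221069335938, -67.44303894042969), 10.934372901916504) 28.100127653866593
scene match 191 ((651.4658203125, -53.631797790527344), (31.892017364501953, 48.38066101074219), 66.54778289794922) 15.647453440276195
scene tin 137 ((569.2310791015625, -61.26601791381836), 18.757169723510742) 29.51291397161299
```

play_rows(
  deltas=[
    [0.07,0.04,-0.7,0,0,0,0.3],
    [0,0,-0.7,0,0,0,0.3],
    [0,0,-0.7,0,0,0,0.3],
    [0,0,-0.7,0,0,0,0.3],
    [0,0,-0.7,0,0,0,0.3],
    [0,0,-0.6,0,0,0,0.3],
    [0,0,0,0,0,0,0.3],
    [0,0,0,0,0,0,0.3],
  ],
)

```text
time_s: 23.67
eef_pos: [568.6, -59.6, -30.5]
ee_rot: [-0.0, 0.199, 0.98, 0.0]
force: [-0.2, -0.2, 1.2]
grip_width: 0.652
```

play_rows(
  deltas=[
    [0,0,0,0,0,0,-1],
    [0,0,0,0,0,0,-1],
    [0,0,0,0,0,0,-1],
    [0,0,0,0,0,0,-1],
    [0,0,0,0,0,0,-1],
  ],
)

```text
time_s: 24.08
eef_pos: [569.9, -60.5, -28.6]
ee_rot: [0.002, 0.199, 0.98, -0.0]
force: [-1.3, 1.4, 7.3]
grip_width: 0.413
```

play_rows(
  deltas=[
    [0,0,0.6,0,0,0,-1],
    [0,0,0.9,0,0,0,-1],
    [0,0,0.9,0,0,0,-1],
    [-0.5,0.5,0.2,0,0,0,-1],
    [-0.6,0.65,0,0,0,0,-1],
    [-0.6,0.65,0,0,0,0,-1],
    [-0.6,0.65,0,0,0,0,-1],
    [-0.6,0.65,0,0,0,0,-1],
  ],
)

```text
time_s: 24.75
eef_pos: [451.6, 64.6, 74.3]
ee_rot: [0.001, 0.199, 0.98, 0.0]
force: [1.1, 1.0, -0.7]
grip_width: 0.409
```

play_rows(
  deltas=[
    [-0.45,0.5,0,0,0,0,-1],
    [0,0,0,0,0,0,-1],
    [0,0,-0.6,0,0,0,-1],
  ],
)

```text
time_s: 25.0
eef_pos: [437.1, 84.4, 53.1]
ee_rot: [0.005, 0.198, 0.98, 0.001]
force: [2.1, -0.0, -0.5]
grip_width: 0.414
```

Run:
```python
from h import *
st(); c=cam('wrist'); P=cloud(c); x,y,z=P[...,0],P[...,1],P[...,2]; hsv=cv2.cvtColor(c['pixels'],cv2.COLOR_RGB2HSV)
m=(hsv[...,0]<18)&(hsv[...,1]>150)&(z>44)&(z<56)&(x<540); print(m.sum(),P[m].min(0),P[m].max(0),cv2.minAreaRect(P[m][:,:2].astype(np.float32)))
L=tool(c,P); m=(abs(L[...,1])<16)&(abs(L[...,0])<25)&(L[...,2]>-75)&(L[...,2]<0); print(m.sum(),L[m].min(0),L[m].max(0),np.median(L[m],0)); save(c,'w10.png')
```

```text
{'time_s': 25.0, 'joints': [-0.073, 0.313, 1.912, -0.0, 0.906, -1.245], 'eef_pos': [437.088, 84.443, 53.085], 'ee_rot': [0.005, 0.198, 0.98, 0.001], 'force': [2.146, -0.021, -0.48], 'wrist_torque': [-0.041, -0.04, 0.005], 'grip_width': 0.414}
5748 [369.05638722 -25.70686476  44.00852607] [500.03139766 143.1178285   52.39335726] ((434.5335388183594, 58.27211380004883), (168.4943389892578, 128.7613525390625), 89.16564178466797)
6336 [-18.07285832 -15.99276603 -71.56594292] [ 17.77578308  15.97660966 -33.19735533] [  5.83334643   0.67675515 -63.85722108]
```

play_rows(
  deltas=[
    [0,0,-0.6,0,0,0,-1],
    [0,0,-0.6,0,0,0,-1],
    [0,0,-0.5,0,0,0,-1],
    [0,0,0,0,0,0,-1],
    [0,0,0,0,0,0,-1],
  ],
)

```text
time_s: 25.47
eef_pos: [434.7, 83.4, -18.4]
ee_rot: [-0.0, 0.199, 0.98, -0.0]
force: [0.8, -0.9, -0.0]
grip_width: 0.409
```

Run:
```python
from h import *
st()
```

```text
{'time_s': 25.467, 'joints': [-0.076, 0.451, 1.96, -0.0, 0.731, -1.246], 'eef_pos': [434.739, 83.424, -18.403], 'ee_rot': [-0.0, 0.199, 0.98, -0.0], 'force': [0.814, -0.878, -0.012], 'wrist_torque': [-0.03, -0.017, -0.045], 'grip_width': 0.409}
```

play_rows(
  deltas=[
    [0,0,-0.1,0,0,0,-1],
    [0,0,0,0,0,0,-1],
    [0,0,0,0,0,0,-0.1],
    [0,0,0,0,0,0,0.1],
    [0,0,0,0,0,0,0.2],
    [0,0,0,0,0,0,0.2],
    [0,0,0.3,0,0,0,0.2],
    [0,0,0.6,0,0,0,0.2],
  ],
)

```text
time_s: 26.13
eef_pos: [433.0, 83.7, 12.0]
ee_rot: [-0.002, 0.199, 0.98, -0.0]
force: [0.1, -0.2, 0.1]
grip_width: 0.602
```

play_rows(
  deltas=[
    [0,0,0.9,0,0,0,0.3],
    [0,0,0.9,0,0,0,0.3],
    [0.3,-0.2,0.8,0,0,0,0.3],
    [0.7,-0.44,0.3,0,0,0,0.4],
    [0.8,-0.5,0,0,0,0,0.4],
    [0.8,-0.5,0,0,0,0,0.4],
    [0.8,-0.5,0,0,0,0,0.4],
    [0.8,-0.5,0,0,0,0,0.4],
  ],
)

```text
time_s: 26.8
eef_pos: [603.8, -23.0, 129.2]
ee_rot: [0.0, 0.199, 0.98, -0.0]
force: [1.0, 0.6, -0.3]
grip_width: 0.7
```

play_rows(
  deltas=[
    [0.6,-0.4,0,0,0,0,0.4],
    [0.5,-0.35,0,0,0,0,0.4],
    [0,0,0,0,0,0,0.4],
    [0,0,0,0,0,0,0.4],
  ],
)

```text
time_s: 27.13
eef_pos: [646.6, -52.4, 128.3]
ee_rot: [-0.001, 0.2, 0.98, 0.0]
force: [-0.2, 0.8, -0.8]
grip_width: 0.707
```

```bash
python3 obj.py
```

```text
{'time_s': 27.133, 'joints': [-0.261, 0.639, 1.172, 0.0, 1.331, -1.43], 'eef_pos': [646.586, -52.449, 128.29], 'ee_rot': [-0.001, 0.2, 0.98, 0.0], 'force': [-0.248, 0.768, -0.821], 'wrist_torque': [-0.06, -0.026, -0.037], 'grip_width': 0.707}
yaw 156.98086466365726
wrist match 2079 ((651.9072875976562, -51.1690559387207), (34.681373596191406, 50.779884338378906), 66.98635864257812) 15.765134793086816
scene match 191 ((651.9841918945312, -53.83211898803711), (32.737552642822266, 46.51359558105469), 68.88662719726562) 15.4660077658516
```

play_rows(
  deltas=[
    [0.13,0.03,-0.7,0,0,0,0.4],
    [0,0,-0.7,0,0,0,0.4],
    [0,0,-0.7,0,0,0,0.4],
    [0,0,-0.7,0,0,0,0.4],
    [0,0,-0.7,0,0,0,0.4],
    [0,0,-0.6,0,0,0,0.4],
    [0,0,0,0,0,0,0.4],
  ],
  squeeze=20,
)

```text
time_s: 27.87
eef_pos: [648.3, -49.3, -39.3]
ee_rot: [-0.004, 0.199, 0.98, 0.0]
force: [-0.6, 1.5, -0.9]
grip_width: 0.7
```

Run:
```python
from h import *
st()
```

```text
{'time_s': 27.867, 'joints': [-0.256, 0.834, 1.293, 0.0, 1.023, -1.426], 'eef_pos': [648.329, -49.324, -39.319], 'ee_rot': [-0.004, 0.199, 0.98, 0.0], 'force': [-0.622, 1.499, -0.9], 'wrist_torque': [-0.038, 0.025, -0.032], 'grip_width': 0.7}
```

play_rows(
  deltas=[
    [0.04,0,0.05,0,0,0,-1],
    [0,0,0,0,0,0,-1],
    [0,0,0,0,0,0,-1],
    [0,0,0,0,0,0,-1],
    [0,0,0,0,0,0,-1],
    [0,0,0,0,0,0,-1],
  ],
)

```text
time_s: 28.37
eef_pos: [654.8, -50.9, -30.1]
ee_rot: [0.002, 0.199, 0.98, -0.0]
force: [-0.3, 0.8, 6.9]
grip_width: 0.414
```

play_rows(
  deltas=[
    [0,0,0.6,0,0,0,-1],
    [0,0,0.9,0,0,0,-1],
    [0,0,0.9,0,0,0,-1],
    [-0.7,0.2,0.2,0,0,0,-1],
    [-0.9,0.28,0,0,0,0,-1],
    [-0.9,0.28,0,0,0,0,-1],
    [-0.9,0.28,0,0,0,0,-1],
    [-0.9,0.28,0,0,0,0,-1],
  ],
)

```text
time_s: 29.03
eef_pos: [479.8, 2.5, 72.2]
ee_rot: [0.001, 0.199, 0.98, -0.0]
force: [0.3, -0.3, 0.1]
grip_width: 0.415
```

play_rows(
  deltas=[
    [-0.9,0.28,0,0,0,0,-1],
    [-0.3,0.1,0,0,0,0,-1],
    [0,0,0,0,0,0,-1],
  ],
)

```text
time_s: 29.28
eef_pos: [431.4, 18.2, 72.2]
ee_rot: [0.0, 0.199, 0.98, -0.0]
force: [0.3, -0.8, -1.0]
grip_width: 0.412
```

Run:
```python
from h import *
st(); c=cam('wrist'); P=cloud(c); x,y,z=P[...,0],P[...,1],P[...,2]; hsv=cv2.cvtColor(c['pixels'],cv2.COLOR_RGB2HSV)
m=(np.hypot(x-434,y-84)<35)&(hsv[...,1]<90)&(z>22)&(z<45); print('tin',m.sum(),np.median(P[m],0))
L=tool(c,P); m=(abs(L[...,1])<16)&(abs(L[...,0])<32)&(L[...,2]>-75)&(L[...,2]<0)&(hsv[...,1]>80)&(hsv[...,0]<24); print('held',m.sum(),L[m].min(0),L[m].max(0),np.median(L[m],0))
save(c,'w11.png')
```

```text
{'time_s': 29.283, 'joints': [-0.231, 0.26, 1.924, -0.0, 0.957, -1.401], 'eef_pos': [431.383, 18.181, 72.217], 'ee_rot': [0.0, 0.199, 0.98, -0.0], 'force': [0.26, -0.776, -0.969], 'wrist_torque': [0.011, -0.018, 0.007], 'grip_width': 0.412}
tin 2327 [431.65065202  83.83565253  33.90012515]
held 7226 [-21.95329519 -15.99907959 -47.88746284] [ 30.23679132  15.99904717 -29.38307558] [ 6.95620743e+00  4.73402303e-03 -4.56861784e+01]
```

View pics/w11.png

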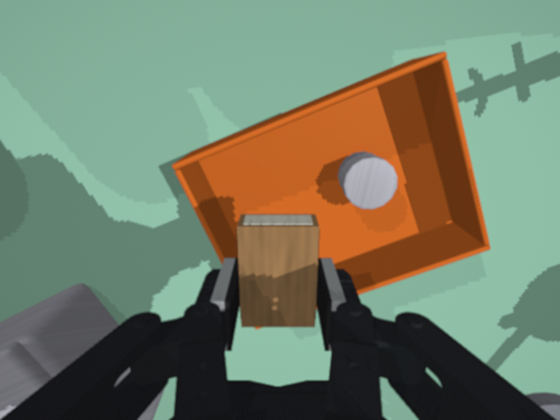

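The tin stands in the box at (368,182), and the matchbox is held level at (278,270). I'll place it.

play_rows(
  deltas=[
    [0.08,0.14,0,0,0,0,-1],
    [0,0,-0.5,0,0,0,-1],
    [0,0,-0.6,0,0,0,-1],
    [0,0,-0.6,0,0,0,-1],
    [0,0,-0.5,0,0,0,-1],
    [0,0,-0.15,0,0,0,-1],
    [0,0,0,0,0,0,-1],
    [0,0,0,0,0,0,-1],
  ],
)

```text
time_s: 30.0
eef_pos: [437.7, 22.7, -22.4]
ee_rot: [0.0, 0.199, 0.98, -0.0]
force: [-0.7, 0.0, 0.4]
grip_width: 0.412
```

play_rows(
  deltas=[
    [0,0,0,0,0,0,-0.1],
    [0,0,0,0,0,0,0],
    [0,0,0,0,0,0,0.05],
    [0,0,0,0,0,0,0.05],
    [0,0,0.3,0,0,0,0.05],
    [0,0,0.6,0,0,0,0.05],
    [0,0,0.9,0,0,0,0.05],
    [0,0,0.9,0,0,0,0.05],
  ],
)

```text
time_s: 30.67
eef_pos: [435.8, 23.0, 86.4]
ee_rot: [-0.001, 0.199, 0.98, 0.0]
force: [0.4, 0.4, 0.4]
grip_width: 0.522
```

play_rows(
  deltas=[
    [0,-0.3,0.9,0,0,0,0.3],
    [0,-0.6,0.7,0,0,0,0.3],
    [0,-0.7,0.5,0,0,0,0.3],
    [0,-0.9,0.2,0,0,0,0.3],
    [0,-0.9,0,0,0,0,0.3],
    [0,-0.9,0,0,0,0,0.3],
    [0,-0.9,0,0,0,0,0.3],
    [0,0,0,0,0,0,0.3],
  ],
)

```text
time_s: 31.33
eef_pos: [436.2, -190.2, 177.2]
ee_rot: [0.0, 0.201, 0.98, -0.001]
force: [-1.1, 1.0, 0.1]
grip_width: 0.652
```

```bash
cat > fin.py <<'E'
from h import *
st()
for n in ('wrist','top','scene'):
    c=cam(n); P=cloud(c); x,y,z=P[...,0],P[...,1],P[...,2]; hsv=cv2.cvtColor(c['pixels'],cv2.COLOR_RGB2HSV)
    def pr(l,m):
        if m.sum()>12: r=cv2.minAreaRect(P[m][:,:2].astype(np.float32)); print(n,l,int(m.sum()),np.round(r[0],1),np.round(r[1],1),round(r[2],1),'z',np.median(z[m]).round(1))
    b=(abs(x-434)<60)&(abs(y-58)<80)
    pr('box rim',(abs(x-434)<75)&(abs(y-58)<95)&(hsv[...,0]<18)&(hsv[...,1]>150)&(z>44)&(z<56))
    pr('tin',b&(z>29)&(z<38)&(hsv[...,1]<90))
    pr('match',b&(z>15)&(z<25)&(hsv[...,1]<170)&(hsv[...,1]>70))
    pr('rod',(abs(x-415)<30)&(y>200)&(y<440)&(z>157)&(z<172))
    pr('knob',(z>280)&(z<302)&(np.hypot(x-611,y-326)<30))
    pr('gap leftovers',(abs(x-(593.85-.0785*(y+225)))<24)&(y<-150)&(y>-390)&(z>8)&(z<70))
    pr('mortar',(np.hypot(x-615,y-327)<75)&(z>60)&(z<80))
c=cam('scene'); save(c,'s9.png',k=1.42)
E
python3 fin.py
```

```text
{'time_s': 31.333, 'joints': [-0.657, 0.218, 1.666, -0.001, 1.255, -1.822], 'eef_pos': [436.216, -190.153, 177.23], 'ee_rot': [0.0, 0.201, 0.98, -0.001], 'force': [-1.057, 0.957, 0.056], 'wrist_torque': [-0.032, 0.022, -0.006], 'grip_width': 0.652}
wrist box rim 2041 [434.2  18. ] [ 93.2 129.5] 89.5 z 49.4
wrist tin 743 [431.7  74.5] [17.7 34.7] 81.7 z 33.7
wrist match 2248 [438.5  40.1] [81.7 57.5] 81.8 z 19.7
top box rim 109 [434.7  56.3] [168.1 126.1] 89.0 z 49.4
top tin 72 [432.   83.2] [30. 30.] 1.0 z 33.3
top match 145 [434.9  21.6] [35.4 52.1] 67.3 z 19.5
top rod 238 [414.  323.4] [194.1  30.1] 86.5 z 164.7
top knob 29 [613.4 327.4] [13.8 13.1] 82.9 z 292.8
top mortar 207 [605.6 317.7] [ 86.7 112. ] 43.5 z 74.5
scene box rim 225 [438.1  54.2] [170.9 131.6] 88.5 z 47.5
scene tin 89 [434.7  82.5] [32.9 36. ] 23.2 z 33.2
scene match 192 [448.3  39.9] [85.5 54.6] 60.6 z 19.1
scene rod 208 [417.1 323. ] [197.1  30.5] 86.8 z 163.6
scene knob 39 [617.  326.6] [13.2 14.1] 87.8 z 291.6
scene mortar 421 [617.  326.3] [112.1 114.1] 3.5 z 71.8
```

View pics/s9.png

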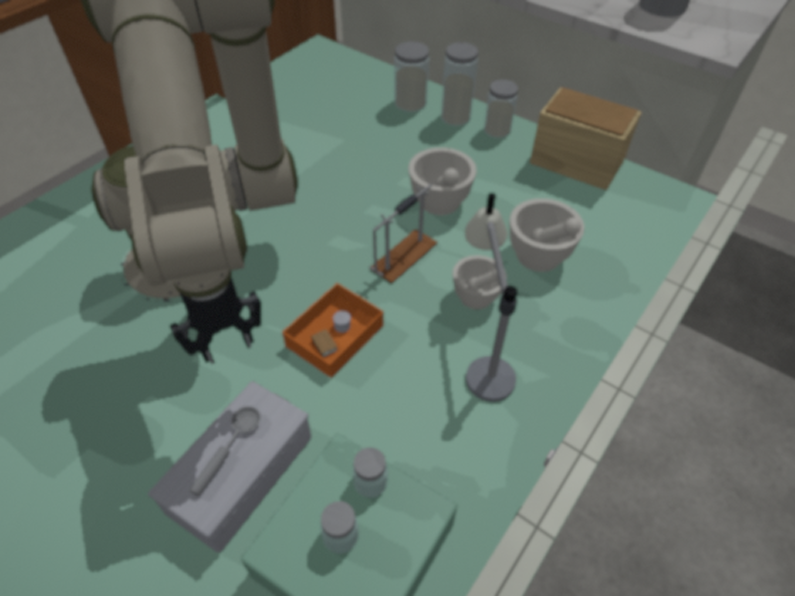

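The scene shows the tin (341,322) and matchbox (323,343) in the box and the rod in both forks (405,215). The lamp is over the small mortar, the gap is empty, and the jars and spoon are in place. I'll hand it in.

```bash
python3 -c "
from rig import order
print(order.finish_job())"
```

```text
the job is handed in; nothing more can be done
None
```

The job is done and handed in at about 31 s of the 210 s; no verdict is reported. Two things were in the gap, the tin and the matchbox, with no cap.

I swung the lamp over the smallest of the three mortars and took the rod. With it I drew both things out of the mouth, hung the rod back, and put them in the orange box with the gripper.

**Last checks:**
- **Box:** It stands where it started, rim level at 49 mm. The tin is upright at about (432, 83) and the matchbox flat at about (435, 22), both inside.
- **Rod:** It lies in both forks, within about 2 mm of where it started and level.
- **Lamp:** The knob is at (613, 327), about 2 mm from the mortar centre measured at the start.
- **Gap and surroundings:** Nothing is left in the gap. The jars and spoon look unmoved in the last picture; I did not measure their positions again. The mortar still measures within about 2 mm of its starting place in the scene view.

**What disagreed:**
- **Fingertips:** They sit about 40 mm behind the reported TCP. The first grasp at the knob closed on air; I corrected for this from the depth images.
- **Scene camera:** It reads about 3 mm too far in x compared with the other two cameras.
- **Unreliable fits in the last check:** The top view's mortar fit, the wrist view's tin and matchbox fits and the scene view's matchbox fit were spoiled by hidden or stray pixels. I did not rely on them.

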